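# Park the specimen case under the bench shelf and latch it in

### The job

Push the flat wooden specimen case across the table, keeping it down on the table top, past the two fixed stands and squarely in under the bench shelf until its long far side is home against the steel back rail, without the case or the robot touching the jar stand, the card stand or the blue shelf. Then lock it in: pull up the latch's black spring knob, swing the latch arm to the other hole so that its blade closes across in front of the case, and let the pin snap down there. Leave the things standing about where they are.

Things in the scene. Friction and masses are not known exactly. Their poses are not given: they have to be found in the camera images.
- case: Flat closed wooden specimen case, paper window and two low brass strips on top, 0.4 to 0.9 kg, loose on the table at the robot's left. 90 mm along its x, 150 mm along its y, 50 mm high (strips 3 mm more); too wide to grasp, slides at a few newtons. Origin: centre of its underside. At the start its x points away from the robot within 0.2 rad.
- bay: Fixed parking place under the shelf. Origin on the table, under the middle of the front face of the steel back rail (230 mm long along y, 45 mm high); x points away from the robot into the rail, y left; turned up to 0.08 rad from the world. Case at home: its centre at x -45 mm, y 0, its x along the bay's x (either way), far long side on the rail, near long side at x -90 mm.
- shelf: Blue steel bench shelf over the bay, same origin and axes. 24 mm square uprights at y +-120 mm, x -73 and +125 mm: a 216 mm wide mouth. Front beam: x -115 to -85 mm, y +-132 mm, 140 to 180 mm high; open wire deck behind it at 170 mm, jars at the rear up to 240 mm. The parked case's near side lies 25 mm behind the beam's front edge, so the pushing tool must lean about 28 to 45 degrees.
- jar_stand: Fixed stand: wooden block 60 mm (x) by 70 mm (y) by 24 mm with one black-capped glass jar, 77 mm high in all. Origin at the centre of its underside. Stands left of the shelf's mouth, beside the way. Must not be touched.
- card_stand: Fixed stand: dark steel foot 60 mm (x) by 70 mm (y) with a leaning blank white plate, 80 mm high in all, the plate staying within 40 mm of the origin in x. Origin at the centre of its underside. Stands left of the shelf's mouth, in a row with the jar stand, either one nearer to it. Must not be touched.
- latch (a joint): Angle of the aluminium latch about its vertical pivot, rad: 0 pinned open (start), grows clockwise from above, 1.396 (80 degrees) closed at the second hole; stops 0.06 beyond each. Light friction (under 1 N at the knob), stays where left. Arm 140 mm long, 51 mm high. Blade 135 mm long, 24 to 52 mm high: points at the robot when open, lies along bay y, 11 mm in front of the parked case, when closed.
- plunger (a joint): Lift of the spring pin, m: 0 snapped down in a hole, 0.018 at its upper stop. The pin is clear of the holes from about 0.013; let down between the holes it rides on the quadrant plate. The spring pulls it down with 4 N seated, 8.5 N at the top.
- latch_pivot (a point): Point on the latch's vertical pivot axis (bay x -105, y -150 mm), 60 mm above the table. A fixed steel quadrant plate with the two pin holes, 22 mm high and 30 mm wide, runs at 140 mm radius round it on the robot's side, all of it at bay y below -100 mm.
- knob (a point): Middle of the round black knob on the spring pin, to be pinched from above: 28 mm diameter, 34 mm tall, from 62 to 96 mm above the table when down, middle at 80 mm (this point); it rises with the pin. 140 mm from the pivot axis; seen from the pivot it lies at 250 degrees in the bay's frame (from x towards y) when open, 170 degrees when closed.
- jar_a: Bystander: glass jar with black cap, 52 mm across, 75 mm high, right of the latch. Origin under its centre.
- jar_b: Bystander: smaller glass jar with steel cap, 44 mm across, 65 mm high, left of the shelf. Origin under its centre.
- tape: Bystander: cardboard tape ring, 80 mm across, 22 mm high, near the robot, left of the middle. Origin under its centre.
- brush: Bystander: wooden cleaning brush, 170 mm, lying at the right. Origin under its middle.
- dish: Bystander: white shallow dish, 90 mm across, 16 mm high, near the robot at the left. Origin under its centre.
- notebook: Bystander: grey notebook 150 by 110 by 14 mm at the right. Origin under its centre.
- card_box: Bystander: cardboard box 90 by 120 by 60 mm at the left. Origin under its centre.

How it is judged:
By the outcome, as a careful person would: the job done as asked, in the order asked, and still so for the second after the job is handed in, with the robot touching nothing.
It also fails if it takes over 72 s, if anything falls off the work surface, if the arm or the gripper's body presses on something with over 40 N, if the wrist force passes 120 N, or if a joint passes its speed limit or range.

### The arm

A 6-joint arm with a two-finger parallel gripper is mounted at the origin on the work surface. World frame = base frame: x ahead of the robot, y to its left, z up, the work surface at z = 0. Lengths are in m, angles in rad, forces in N, time in s.
With the tool pointing down it reaches from about 0.35 to 0.85 m from the base axis. Payload 8.1 kg.
Tool frame: the origin (TCP) lies at the very end of the fingers, on their centre line; the grasp point (between the pads) lies 19 mm behind it (robot.pinch_z is the distance from the TCP to the grasp point, in m); x points along the fingers, z is the direction in which the jaws open and shut, and the axes are right-handed (so a half turn about x gives the same grasp; the last joint's range is limited). The gripper opens to 93 mm and grips with 3 to 60 N. Pads are 15 mm wide; open, the fingers measure 128 mm over their backs; the gripper's body (75 mm by 188 mm) begins 65 mm behind the grasp point.
Start: joints at [1.036, 0.13, 1.488, -0, 1.523, -0.085], TCP at [0.261, 0.54, 0.219] pointing down, gripper open.
Joint ranges: [-2.96, 2.96], [-0.89, 2.26], [0.02, 2.5], [-1.34, 4.48], [0, 2.73], [-2.66, 2.66]. Speed limits (rad/s): [2.39, 2.39, 2.79, 3.14, 3.14, 3.14].

### API

Orientations are given as a rotation vector (axis times angle).
In Python, from plant import robot, optics, ticket gives the robot as it stands.
- The arm moves only by the tool jog_arm, never from a script. Its argument "targets" is a list of rows, each a list of 7 numbers: the shift along the tool's x, y, z in cm, then the turn, a rotation vector about the tool's x, y, z in degrees, then the closure, from 0 (fully open) to 1 (shut). In form: [[dx, dy, dz, ax, ay, az, grip], ...]. A call has 1 to 5 rows; each row is the pose to reach, as a shift and turn from the pose measured when the call began, along the tool's axes at that moment; what a row does not reach only later rows make up. A row lasts 1/8 s, in which the tool goes at most 62.5 mm and 10.7 degrees, less where a joint would pass 70% of its speed; a pose out of reach is approached as far as the arm can. A call with a gripper value outside its range is refused whole. The fingers move at their own pace and stop on an object; "squeeze" is the grip in N (left out, the last holds). Time passes only in rows, so rows that repeat a pose let the fingers close. It gives the time, the measured TCP pose, the force and the opening at its end, in the units of the state.
- robot.read_state(): the state, without advancing time (a new reading comes with each control period).
- optics.read_camera(name): name is "scene" or "side" or "wrist"; returns a dict with "frame" (384x512x3 uint8, red, green, blue), "vertical_fov" (degrees; the focal length in pixels is half the picture's height over the tangent of half this angle, whatever the lens; pixels are square), "cx", "cy" (the principal point, pixels), "R" (3x3) and "t" (3): a world point X has camera coordinates R X + t. Camera axes: x right, y down, z forward; pixel columns grow to the right and rows downward; lengths in m; the calibration is good to about 2 mm. A picture is of the moment at which its call begins. There is no depth.
- ticket.close_job(): hands the job in, once; it reports no verdict.
The state is a dict: "t": time; "q": joint angles; "dq": joint speeds; "joint_torque": joint torques, N m; "tool_pos": TCP position; "orientation": TCP orientation; "force": force on the tool from outside, world axes, zero at the start; "wrist_torque": the same for the moment, N m; "opening": finger opening in m.
Only numpy, scipy, OpenCV 4.12 (cv2) and the standard library are available. Lean on these libraries where they do the work, as an engineer would, in place of code of your own. Each camera call takes 0.05 s, during which the arm holds its last target.

## Working session

There is one attempt and no reset: what is moved stays moved. The work goes in short steps, Python scripts to look and compute and a tool call to move; the robot and the scene stay as the last step left them, time stands still between calls to the robot, and variables do not carry over. Pictures are saved under pics/ and viewed, and the job is handed in when it is done.

Besides the shell and the picture viewer there is one more tool, called after "Emit:" as name([rows], argument=value, ...), one row to a line, values as JSON. jog_arm: Moves the arm, as the interface text tells. Its arguments: {"type":"object","properties":{"targets":{"type":"array"},"squeeze":{"type":"number"}},"required":["targets"]}

```bash
ls; mkdir -p pics; python3 - <<'E'
from plant import robot, optics, ticket
import cv2, numpy as np
print(robot.read_state(), robot.pinch_z)
for n in ["scene","side","wrist"]:
    c=optics.read_camera(n)
    print(n,c["vertical_fov"],c["cx"],c["cy"],np.round(c["R"],4).tolist(),np.round(c["t"],4).tolist(), [k for k in c])
    cv2.imwrite(f"pics/{n}0.png",c["frame"][:,:,::-1])
E
```

```text
pics
{'t': 0.0, 'q': array([ 1.03558632e+00,  1.31163965e-01,  1.48924821e+00, -1.27792373e-05,
        1.52299265e+00, -8.53860211e-02]), 'dq': array([ 0.00021334, -0.00220306, -0.00098191,  0.00219098,  0.00132645,
        0.00104373]), 'joint_torque': array([ 3.29549432e-03, -5.59851122e+01, -4.91743612e+01,  7.69353448e-02,
        3.56179581e-02, -1.84624719e-04]), 'tool_pos': array([0.26057627, 0.53984541, 0.21760283]), 'orientation': array([-0.87269806,  1.3906903 ,  0.87131969]), 'force': array([1.67316981, 0.1345145 , 0.25266197]), 'wrist_torque': array([ 0.01435344,  0.01639248, -0.00964416]), 'opening': 0.09302656700284828} 0.0188
scene 50.77298398542886 259.3249099222252 188.490457237008 [[-0.2055, 0.9785, -0.0201], [0.6136, 0.1128, -0.7815], [-0.7624, -0.1729, -0.6236]] [0.1106, -0.2662, 1.6914] ['frame', 'vertical_fov', 'cx', 'cy', 'R', 't']
side 46.6872827184815 259.0521860580538 194.0033409641716 [[0.9923, -0.1232, 0.0136], [-0.0805, -0.7241, -0.685], [0.0942, 0.6786, -0.7284]] [-0.5354, 0.1073, 1.6758] ['frame', 'vertical_fov', 'cx', 'cy', 'R', 't']
wrist 71.8489852091223 253.4292980103284 194.70192814549662 [[0.4342, 0.9008, -0.0015], [0.8621, -0.4151, 0.2906], [0.2611, -0.1275, -0.9569]] [-0.5985, -0.0343, 0.3913] ['frame', 'vertical_fov', 'cx', 'cy', 'R', 't']
```

View pics/scene0.png

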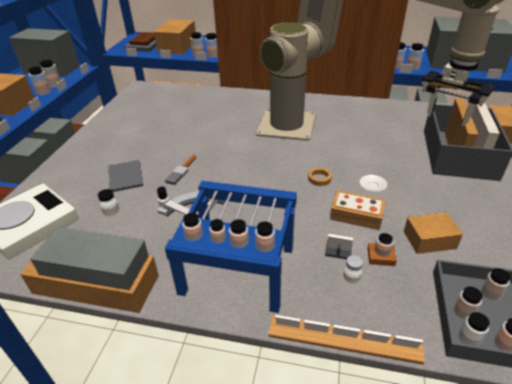

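View pics/side0.png

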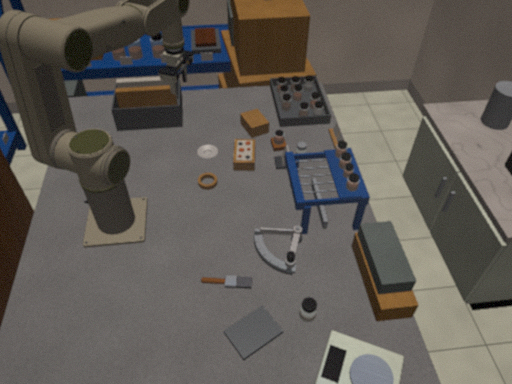

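View pics/wrist0.png

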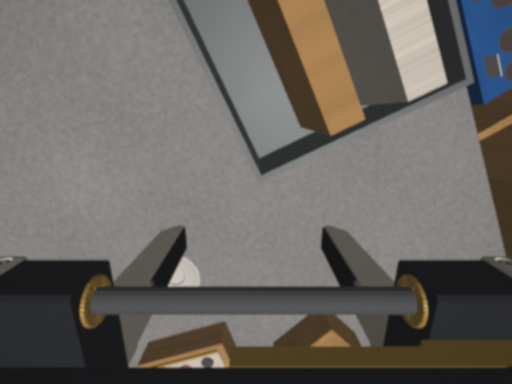

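```bash
cat > h.py <<'E'
from plant import robot, optics, ticket
import cv2, numpy as np
from scipy.spatial.transform import Rotation as Ro
def cam(n):
    c=optics.read_camera(n); c["f"]=c["frame"].shape[0]/2/np.tan(np.radians(c["vertical_fov"])/2)
    c["R"]=np.array(c["R"]);c["t"]=np.array(c["t"]);return c
def proj(c,X):
    p=c["R"]@np.asarray(X,float)+c["t"]; return np.array([c["cx"]+c["f"]*p[0]/p[2],c["cy"]+c["f"]*p[1]/p[2]])
def ray(c,u,v):
    d=c["R"].T@np.array([(u-c["cx"])/c["f"],(v-c["cy"])/c["f"],1]); return -c["R"].T@c["t"],d/np.linalg.norm(d)
def onz(c,u,v,z):
    o,d=ray(c,u,v); return o+d*(z-o[2])/d[2]
def tri(c1,p1,c2,p2):
    o1,d1=ray(c1,*p1);o2,d2=ray(c2,*p2)
    s=np.linalg.lstsq(np.c_[d1,-d2],o2-o1,rcond=None)[0]
    a,b=o1+d1*s[0],o2+d2*s[1]; return (a+b)/2,np.linalg.norm(a-b)
def crop(c,name,u0,v0,w,h,k):
    im=c["frame"][v0:v0+h,u0:u0+w,::-1]; im=cv2.resize(im,None,fx=k,fy=k,interpolation=cv2.INTER_CUBIC)
    for u in range((u0//20+1)*20,u0+w,20):
        cv2.line(im,((u-u0)*k,0),((u-u0)*k,5),(0,0,255),1); cv2.putText(im,str(u),((u-u0)*k,14),0,.35,(0,0,255),1)
    for v in range((v0//20+1)*20,v0+h,20):
        cv2.line(im,(0,(v-v0)*k),(5,(v-v0)*k),(0,0,255),1); cv2.putText(im,str(v),(6,(v-v0)*k+4),0,.35,(0,0,255),1)
    cv2.imwrite(f"pics/{name}.png",im)
E
python3 - <<'E'
from h import *
c=cam("scene");s=cam("side")
crop(c,"sc1",310,160,160,120,5)
crop(c,"sc2",145,175,160,120,5)
crop(s,"si1",190,100,160,110,5)
crop(s,"si2",240,140,140,140,4)
E
```

```text
(no output)
```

View pics/sc1.png

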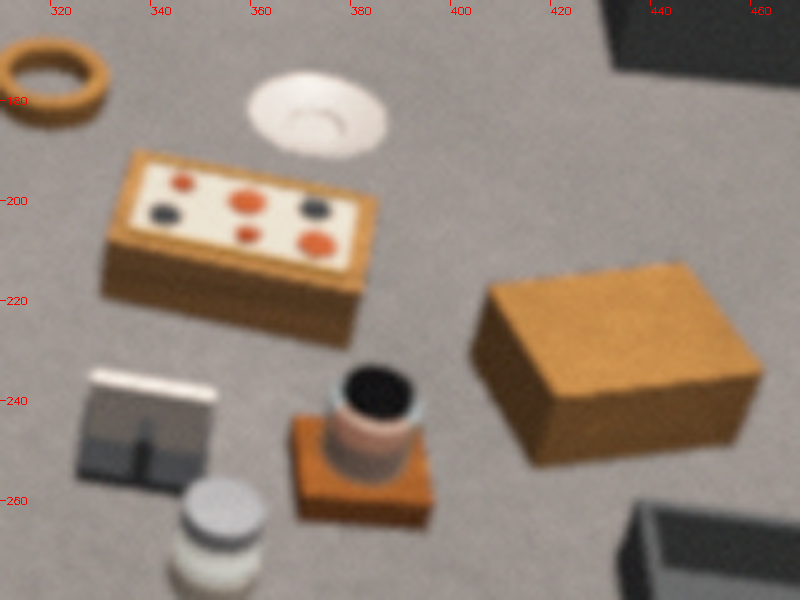

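View pics/sc2.png

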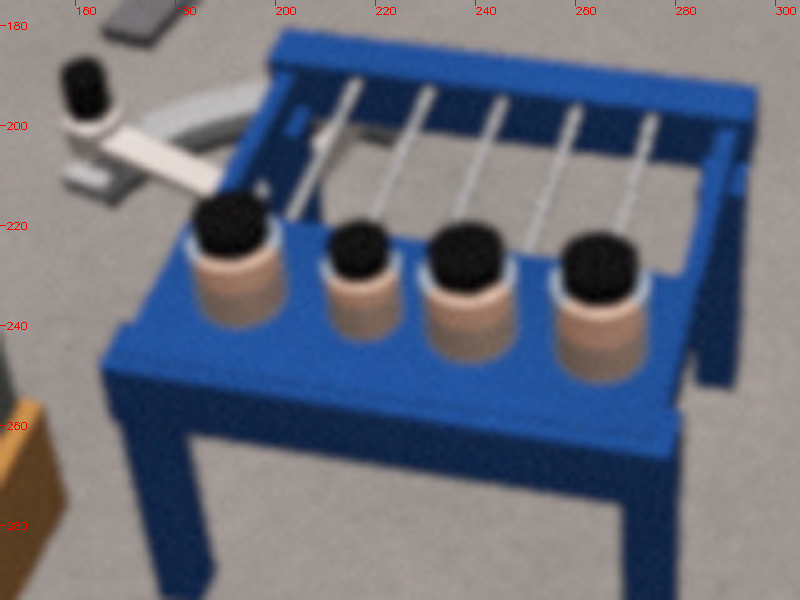

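View pics/si1.png

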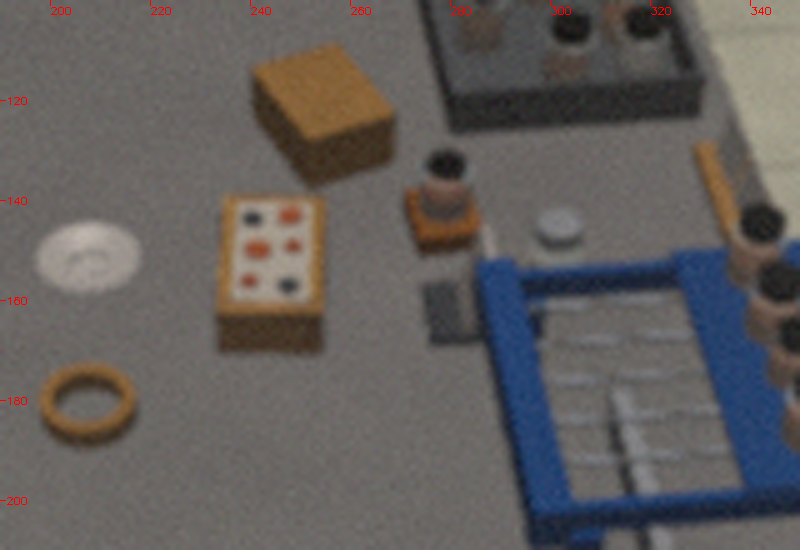

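View pics/si2.png

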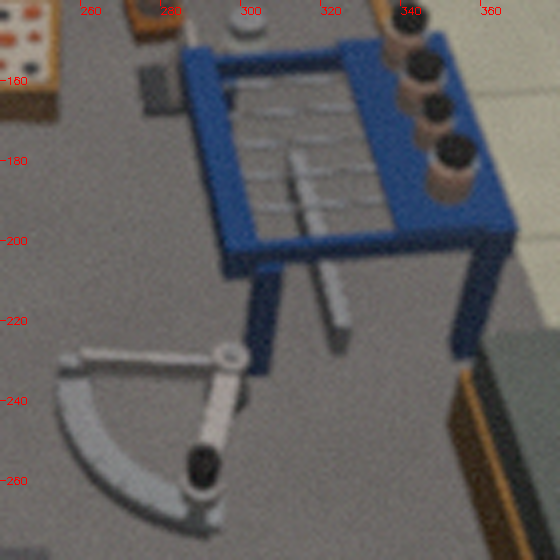

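```bash
cat > m1.py <<'E'
from h import *
np.set_printoptions(precision=4,suppress=True)
c=cam("scene");s=cam("side")
S=lambda x,y:(310+x/5,160+y/5)
S2=lambda x,y:(145+x/5,175+y/5)
D=lambda x,y:(190+x/5,100+y/5)
D2=lambda x,y:(240+x/4,140+y/4)
print("case top scene",[onz(c,*S(*p),.05)[:2] for p in [(138,152),(378,195),(360,290),(110,240)]])
print("case bot scene",[onz(c,*S(*p),.0)[:2] for p in [(103,297),(347,348)]])
print("case top side",[onz(s,*D(*p),.05)[:2] for p in [(222,197),(327,198),(323,318),(218,312)]])
print("case bot side",[onz(s,*D(*p),.0)[:2] for p in [(218,350),(322,352)]])
print("beam scene",[onz(c,*S2(*p),.18)[:2] for p in [(285,30),(757,88)]])
print("beam side",[onz(s,*D(*p),.18)[:2] for p in [(480,263)]],[onz(s,*D2(*p),.18)[:2] for p in [(224,248)]])
print("knob", tri(c,S2(85,65),s,D2(205,452)), onz(c,*S2(85,68),.096), onz(s,*D2(205,453),.096))
print("pivot side", onz(s,*D2(231,354),.06), "blade tip side", onz(s,*D2(82,353),.052))
print("jar stand scene", [onz(c,*S(*p),0.024)[:2] for p in [(293,417),(300,495),(430,507),(415,425)]])
print("jar stand side", [onz(s,*D(*p),0.024)[:2] for p in [(405,190),(420,242),(480,232)]])
print("card foot scene", [onz(c,*S(*p),0.0)[:2] for p in [(78,478),(205,495)]])
print("plate top scene", [onz(c,*S(*p),0.08)[:2] for p in [(93,372),(215,390)]])
print("card foot side", [onz(s,*D(*p),0.01)[:2] for p in [(423,285),(432,340)]])
print("rail", [onz(s,*D2(*p),0.045)[:2] for p in [(290,152),(330,330)]])
E
python3 m1.py
```

```text
case top scene [array([0.4639, 0.2357]), array([0.4796, 0.3807]), array([0.5682, 0.3678]), array([0.5507, 0.2242])]
case bot scene [array([0.5465, 0.2243]), array([0.5643, 0.3687])]
case top side [array([0.4773, 0.3767]), array([0.5682, 0.3655]), array([0.5469, 0.2134]), array([0.4614, 0.23  ])]
case bot side [array([0.4606, 0.2371]), array([0.5477, 0.2251])]
beam scene [array([ 0.654 , -0.1317]), array([0.6571, 0.1276])]
beam side [array([0.6554, 0.1222])] [array([ 0.6477, -0.1317])]
knob (array([ 0.61  , -0.2818,  0.099 ]), np.float64(0.0013654374737978102)) [ 0.6085 -0.2823  0.096 ] [ 0.6108 -0.2813  0.096 ]
pivot side [ 0.6593 -0.1522  0.06  ] blade tip side [ 0.528  -0.1297  0.052 ]
jar stand scene [array([0.6512, 0.334 ]), array([0.7085, 0.3376]), array([0.7041, 0.4046]), array([0.6449, 0.3996])]
jar stand side [array([0.6428, 0.4001]), array([0.6458, 0.3287]), array([0.7002, 0.3362])]
card foot scene [array([0.6965, 0.2211]), array([0.6959, 0.2903])]
plate top scene [array([0.6935, 0.2223]), array([0.695 , 0.2859])]
card foot side [array([0.643 , 0.2884]), array([0.6404, 0.2191])]
rail [array([0.7692, 0.109 ]), array([ 0.7581, -0.1229])]
```

```bash
cat > m2.py <<'E'
from h import *
np.set_printoptions(precision=4,suppress=True)
c=cam("scene");s=cam("side")
S=lambda x,y:(310+x/5,160+y/5)
D=lambda x,y:(190+x/5,100+y/5)
print("cardbox scene top",[onz(c,*S(*p),.06)[:2] for p in [(490,285),(685,262),(762,372),(557,398)]])
print("cardbox side top",[onz(s,*D(*p),.06)[:2] for p in [(255,68),(335,43),(393,112),(310,138)]])
print("dish",onz(c,*S(318,110),.008)[:2],onz(s,*D(88,257),.008)[:2], "tape",onz(c,*S(50,82),.015),onz(s,*D(88,404),.015))
print("jar_a",onz(c,108,196,.075),onz(s,309,302,.075))
print("jar_b",onz(c,*S(222,507),.065),onz(s,*D(558,225),.065))
st=robot.read_state();R=Ro.from_rotvec(st["orientation"]).as_matrix();print(R,st["t"])
w=cam("wrist");print("wristcam in tool",R.T@(-w["R"].T@w["t"]-st["tool_pos"]))
# uprights bottom / deck features for yaw: shelf back edge
S2=lambda x,y:(145+x/5,175+y/5)
D2=lambda x,y:(240+x/4,140+y/4)
print("back top scene",[onz(c,*S2(*p),.18)[:2] for p in [(105,372),(675,455)]])
print("side right corners",[onz(s,*D2(*p),.18)[:2] for p in [(516,222),(440,35)]])
print("front upright right bottom side", onz(s,*D2(257,373),0)[:2],onz(s,*D2(248,368),0)[:2])
E
python3 m2.py
```

```text
cardbox scene top [array([0.5618, 0.4381]), array([0.5213, 0.5484]), array([0.6064, 0.5758]), array([0.6469, 0.4663])]
cardbox side top [array([0.5226, 0.5454]), array([0.6006, 0.576 ]), array([0.6402, 0.4669]), array([0.5614, 0.4376])]
dish [0.3435 0.3529] [0.3571 0.3584] tape [0.3537 0.1734 0.015 ] [0.3491 0.1695 0.015 ]
jar_a [ 0.6482 -0.4445  0.075 ] [ 0.6376 -0.4539  0.075 ]
jar_b [0.7621 0.2931 0.065 ] [0.7577 0.2911 0.065 ]
[[-0.0001 -0.9006  0.4347]
 [-0.0001  0.4347  0.9006]
 [-1.      0.     -0.0001]] 0.45
wristcam in tool [-0.1657  0.0812 -0.0007]
back top scene [array([ 0.9102, -0.1322]), array([0.9095, 0.1268])]
side right corners [array([ 0.905 , -0.1298]), array([0.9039, 0.1176])]
front upright right bottom side [ 0.6927 -0.1301] [ 0.6854 -0.1234]
```

```bash
cat >> h.py <<'E'
def pose(yaw_deg,lean_deg=0):
    # jaw axis z at yaw (world), tool x down; lean: rotate about the jaw axis so that x tips away from tool y
    y=np.radians(yaw_deg); z=np.array([np.cos(y),np.sin(y),0]); x0=np.array([0,0,-1.]); y0=np.cross(z,x0)
    l=np.radians(lean_deg); x=np.cos(l)*x0-np.sin(l)*y0
    return np.c_[x,np.cross(z,x),z]
def rows(wps):
    st=robot.read_state(); R=Ro.from_rotvec(st["orientation"]).as_matrix(); p=st["tool_pos"]
    print("t %.2f"%st["t"],"pos",np.round(p,4),"F",np.round(st["force"],1),"open",round(st["opening"],4),"q",np.round(st["q"],2))
    for (q,Rt,g) in wps:
        d=R.T@(np.array(q)-p)*100; a=np.degrees(Ro.from_matrix(R.T@Rt).as_rotvec())
        print([float(v) for v in np.round(np.r_[d,a],1)]+[g])
E
python3 - <<'E'
from h import *
rows([((.52,.41,.2),pose(-7),.57),((.52,.41,.1),pose(-7),.57),((.52,.41,.016),pose(-7),.57)])
E
```

```text
t 0.50 pos [0.2608 0.5403 0.2186] F [0.9 0.6 0.6] open 0.0931 q [ 1.04  0.13  1.49 -0.    1.52 -0.09]
[1.9, -29.0, -0.5, 71.2, -0.0, 0.0, 0.57]
[11.9, -29.0, -0.5, 71.2, -0.0, 0.0, 0.57]
[20.3, -29.0, -0.5, 71.2, -0.0, 0.0, 0.57]
```

Emit:
jog_arm([
  [2, -6, 0, 10.7, 0, 0, 0.57],
  [2, -12, 0, 21, 0, 0, 0.57],
  [2, -18, 0, 31, 0, 0, 0.57],
  [2, -24, -0.5, 42, 0, 0, 0.57],
  [2, -29, -0.5, 52, 0, 0, 0.57],
])

```text
t: 1.12
tool_pos: [0.5218, 0.4082, 0.1987]
orientation: [-0.162, 1.564, 0.162]
force: [0.2, 1.5, -0.7]
opening: 0.0476
```

```bash
python3 - <<'E'
from h import *
rows([((.52,.41,.15),pose(-7),.57),((.52,.41,.05),pose(-7),.57),((.52,.41,.016),pose(-7),.57)])
E
```

```text
t 1.12 pos [0.5218 0.4082 0.1987] F [ 0.2  1.5 -0.7] open 0.0476 q [ 0.59  0.31  1.32 -0.    1.51  0.38]
[4.9, 0.2, -0.1, 18.8, 0.0, 0.0, 0.57]
[14.9, 0.2, -0.1, 18.8, 0.0, 0.0, 0.57]
[18.3, 0.2, -0.1, 18.8, 0.0, 0.0, 0.57]
```

Emit:
jog_arm([
  [3, 0.2, -0.1, 10, 0, 0, 0.57],
  [8, 0.2, -0.1, 18.8, 0, 0, 0.57],
  [13, 0.2, -0.1, 18.8, 0, 0, 0.57],
  [18.2, 0.2, -0.1, 18.8, 0, 0, 0.57],
  [18.2, 0.2, -0.1, 18.8, 0, 0, 0.57],
])

```text
t: 1.75
tool_pos: [0.5164, 0.4072, 0.0111]
orientation: [0.091, 1.577, -0.101]
force: [-0.3, 0.4, -0.8]
opening: 0.0397
```

```bash
python3 - <<'E'
from h import *
rows([((.52,.35,.017),pose(-6),.57),((.52,.28,.017),pose(-3),.57)])
s=cam("side");crop(s,"si3",190,90,160,120,5)
E
```

```text
t 1.75 pos [0.5164 0.4072 0.0111] F [-0.3  0.4 -0.8] open 0.0397 q [ 0.59  0.47  1.48 -0.    1.21  0.71]
[-0.6, -5.6, 1.0, -1.0, -0.4, 0.4, 0.57]
[-0.5, -12.6, 1.9, -4.0, -0.5, 0.4, 0.57]
```

View pics/si3.png

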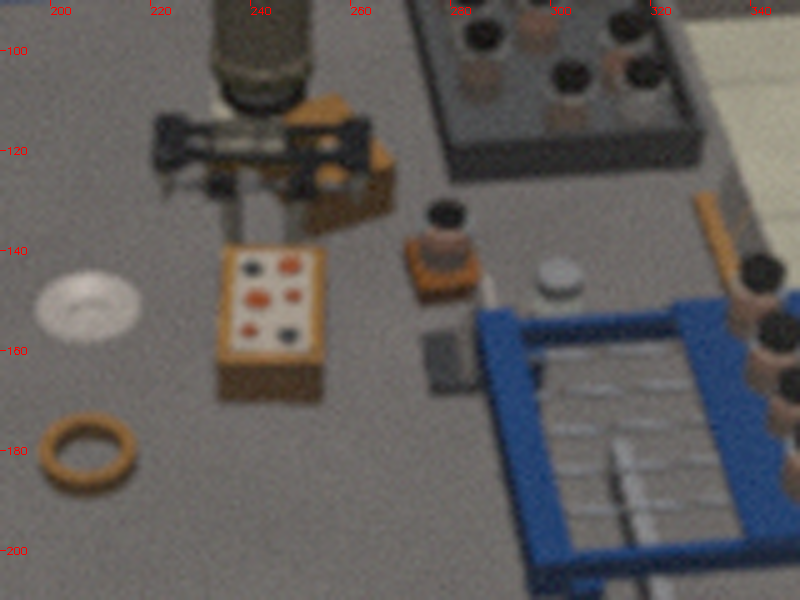

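Emit:
jog_arm([
  [-0.6, -1.5, 0, 0, 0, 0, 0.57],
  [-0.6, -2.7, 0.1, 0, 0, 0, 0.57],
  [-0.6, -3.9, 0.2, 0, 0, 0, 0.57],
  [-0.6, -5.1, 0.4, 0, 0, 0, 0.57],
  [-0.6, -6.4, 0.6, 0, 0, 0, 0.57],
])

```text
t: 2.42
tool_pos: [0.5192, 0.3461, 0.0248]
orientation: [0.098, 1.567, -0.094]
force: [-0.4, 7.4, 5.2]
opening: 0.0401
```

```bash
python3 - <<'E'
from h import *
rows([((.517,.28,.017),pose(-7),.57),((.517,.2,.017),pose(-3),.57)])
s=cam("scene");crop(s,"sc3",290,150,160,120,5)
E
```

```text
t 2.42 pos [0.5192 0.3461 0.0248] F [-0.4  7.4  5.2] open 0.0401 q [0.51 0.36 1.59 0.   1.19 0.63]
[0.8, -6.6, 0.6, 0.0, 0.1, -0.1, 0.57]
[0.7, -14.5, 1.6, -4.0, 0.1, -0.1, 0.57]
```

View pics/sc3.png

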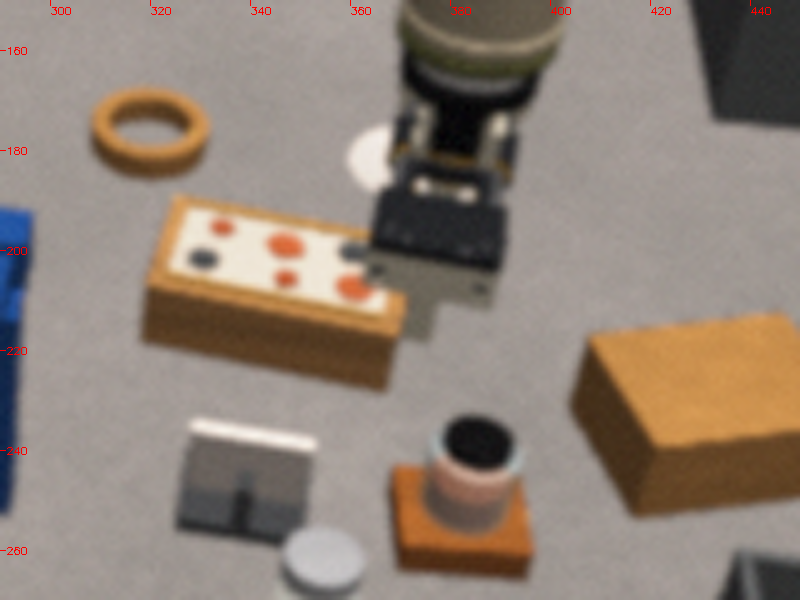

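Emit:
jog_arm([
  [0.6, -1.5, 0.1, -0.5, 0, 0, 0.57],
  [0.6, -3.0, 0.2, -1, 0, 0, 0.57],
  [0.6, -4.5, 0.4, -1.5, 0, 0, 0.57],
  [0.6, -6.0, 0.6, -2, 0, 0, 0.57],
  [0.6, -7.5, 0.7, -2.5, 0, 0, 0.57],
])

```text
t: 3.1
tool_pos: [0.5192, 0.2703, 0.0215]
orientation: [0.065, 1.564, -0.058]
force: [0.1, 8.3, 7.6]
opening: 0.0399
```

```bash
python3 - <<'E'
from h import *
rows([((.515,.2,.019),pose(-3),.57)])
s=cam("scene");crop(s,"sc4",270,150,160,120,5)
E
```

```text
t 3.10 pos [0.5192 0.2703 0.0215] F [0.1 8.3 7.6] open 0.0399 q [0.39 0.26 1.71 0.   1.16 0.47]
[0.2, -7.0, 0.1, -1.5, 0.3, -0.3, 0.57]
```

View pics/sc4.png

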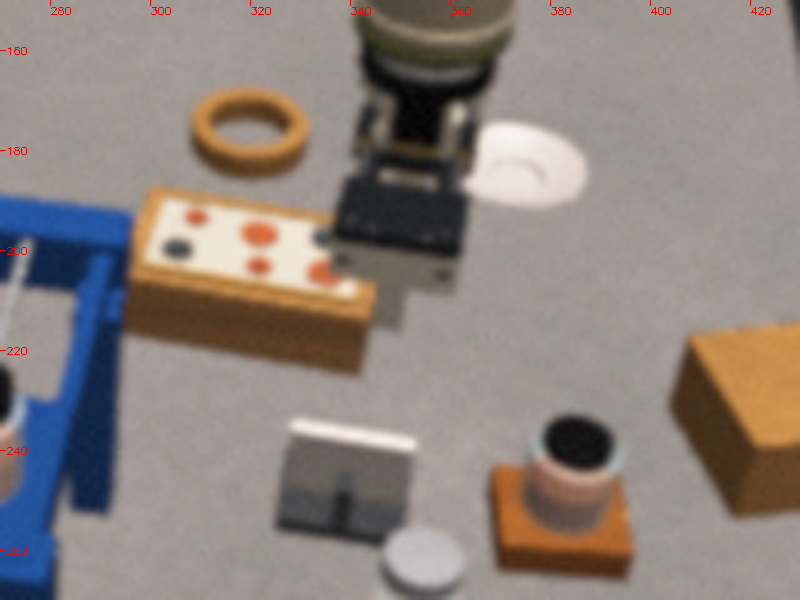

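Emit:
jog_arm([
  [0.1, -1.5, 0, -0.5, 0, 0, 0.57],
  [0.1, -3.0, 0, -1, 0, 0, 0.57],
  [0.1, -4.5, 0, -1.5, 0, 0, 0.57],
  [0.1, -6.0, 0, -2, 0, 0, 0.57],
  [0.1, -7.5, 0, -2.5, 0, 0, 0.57],
])

```text
t: 3.78
tool_pos: [0.5139, 0.1935, 0.021]
orientation: [0.031, 1.563, -0.023]
force: [0.2, 6.2, 4.9]
opening: 0.0401
```

```bash
python3 - <<'E'
from h import *
rows([((.515,.12,.019),pose(0),.57)])
E
```

```text
t 3.77 pos [0.5139 0.1935 0.021 ] F [0.2 6.2 4.9] open 0.0401 q [0.27 0.17 1.82 0.   1.14 0.3 ]
[0.2, -7.3, 0.4, -2.0, 0.4, -0.3, 0.57]
```

Emit:
jog_arm([
  [0, -1.5, 0.1, -0.5, 0, 0, 0.57],
  [0, -3.0, 0.2, -1, 0, 0, 0.57],
  [0, -4.5, 0.2, -1.5, 0, 0, 0.57],
  [0, -6.0, 0.3, -2, 0, 0, 0.57],
  [0, -7.5, 0.4, -2, 0, 0, 0.57],
])

```text
t: 4.4
tool_pos: [0.5155, 0.1178, 0.021]
orientation: [0.003, 1.563, 0.005]
force: [-0.1, 5.0, 3.1]
opening: 0.0398
```

```bash
python3 - <<'E'
from h import *
rows([((.515,.082,.019),pose(0),.57)])
s=cam("scene");crop(s,"sc5",190,140,160,120,5)
s=cam("side");crop(s,"si5",210,100,160,120,5)
E
```

```text
t 4.40 pos [0.5155 0.1178 0.021 ] F [-0.1  5.   3.1] open 0.0398 q [0.12 0.12 1.88 0.   1.13 0.12]
[0.2, -3.6, -0.1, 0.0, 0.5, -0.3, 0.57]
```

View pics/sc5.png

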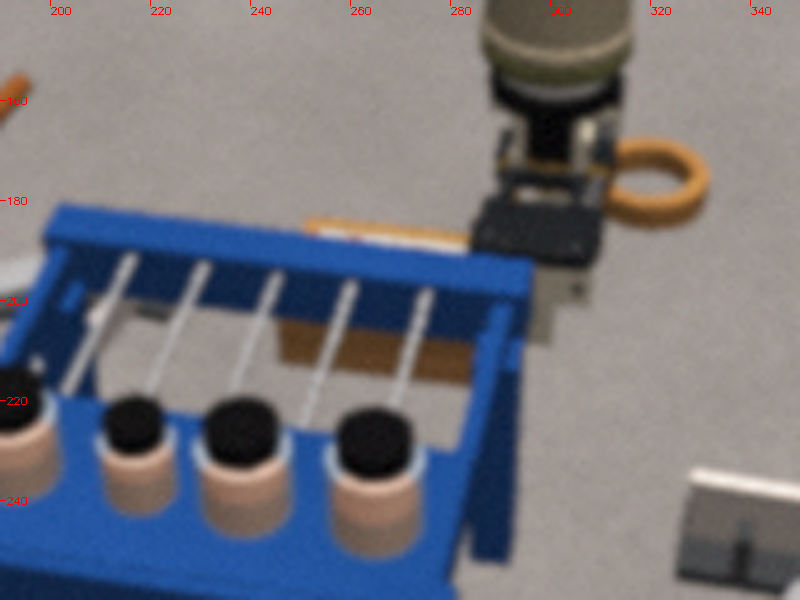

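View pics/si5.png

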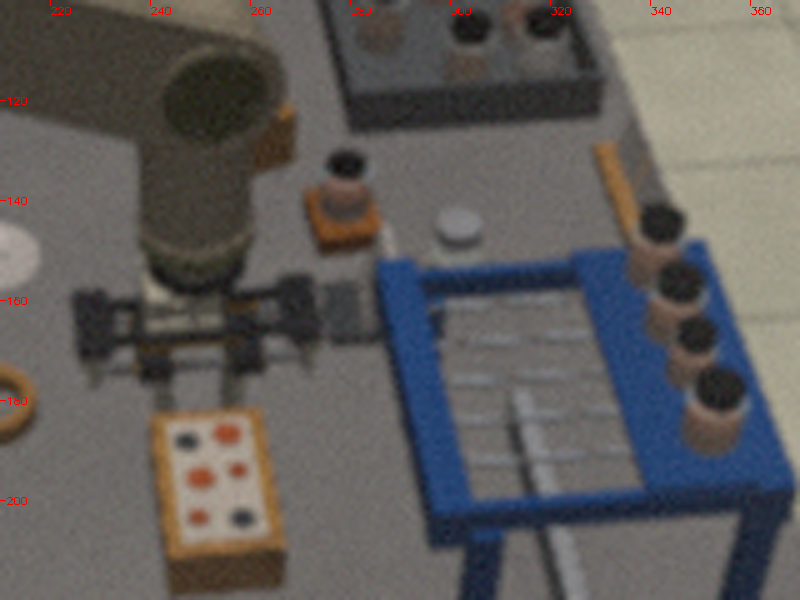

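Emit:
jog_arm([
  [0.1, -1.3, 0, 0, 0, 0, 0.57],
  [0.1, -2.6, 0, 0, 0, 0, 0.57],
  [0.1, -3.7, 0, 0, 0, 0, 0.57],
  [0.1, -3.7, 0, 0, 0, 0, 0.57],
  [0.1, -1.5, 0, 0, 0, 0, 0.57],
])

```text
t: 5.12
tool_pos: [0.5148, 0.1005, 0.0191]
orientation: [0.004, 1.564, -0.0]
force: [0.2, 0.7, -0.7]
opening: 0.0399
```

```bash
python3 - <<'E'
from h import *
np.set_printoptions(precision=4,suppress=True)
s=cam("side");crop(s,"si6",200,140,160,110,5)
w=cam("wrist"); cv2.imwrite("pics/w6.png",w["frame"][:,:,::-1])
rows([((.515,.105,.17),pose(0),.57),((.42,.05,.17),pose(90),.3)])
E
```

```text
t 5.22 pos [0.5146 0.1025 0.019 ] F [ 0.4 -0.  -0.4] open 0.04 q [0.1  0.12 1.89 0.   1.13 0.1 ]
[-15.1, 0.3, 0.1, 0.0, 0.4, -0.2, 0.57]
[-15.2, -5.2, -9.4, -90.0, 0.4, 0.1, 0.3]
```

View pics/si6.png

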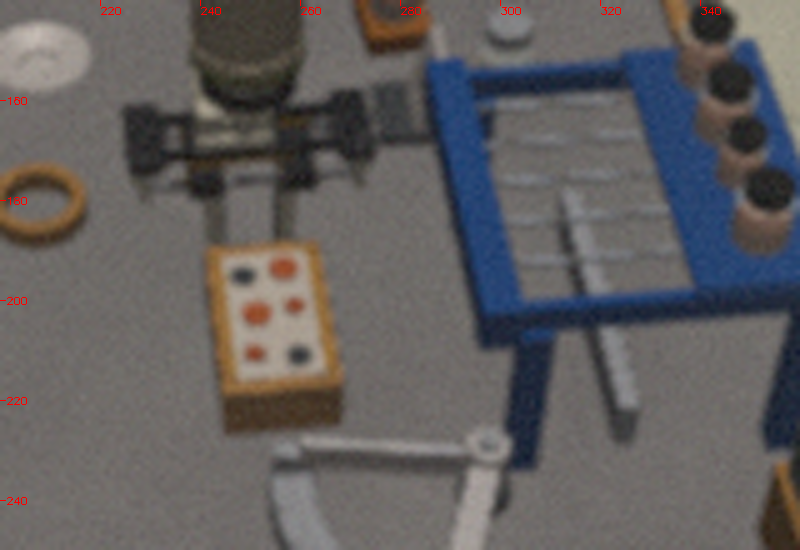

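```bash
python3 - <<'E'
from h import *
np.set_printoptions(precision=4,suppress=True)
s=cam("side");D=lambda x,y:(200+x/5,140+y/5)
print([onz(s,*D(*p),.05)[:2] for p in [(208,247),(316,242),(342,381),(222,390)]])
print([onz(s,*D(*p),.0)[:2] for p in [(225,433),(341,423)]])
E
```

```text
[array([0.4794, 0.0724]), array([0.5637, 0.0685]), array([ 0.5644, -0.0749]), array([ 0.4755, -0.0737])]
[array([ 0.4772, -0.0739]), array([ 0.5652, -0.0741])]
```

Emit:
jog_arm([
  [-6, 0.3, 0, 0, 0, 0, 0.5],
  [-11, 0.3, -1, -10, 0, 0, 0.4],
  [-12, -1, -4, -20, 0, 0, 0.3],
  [-12, -3, -7, -30, 0, 0, 0.2],
  [-12, -6, -8, -40, 0, 0, 0.2],
])

```text
t: 5.9
tool_pos: [0.4324, 0.0408, 0.1381]
orientation: [-0.552, 1.493, 0.552]
force: [0.4, -1.2, 0.0]
opening: 0.0738
```

```bash
python3 - <<'E'
from h import *
rows([((.437,-0.002,.12),pose(90),.2),((.437,-0.002,.03),pose(90,10),.2),((.437,-0.002,.021),pose(90,15),.2)])
E
```

```text
t 5.90 pos [0.4324 0.0408 0.1381] F [ 0.4 -1.2  0. ] open 0.0738 q [-0.03 -0.29  2.03  0.    1.39 -0.73]
[1.8, -3.6, -2.4, -49.5, 0.3, 0.3, 0.2]
[10.8, -3.5, -2.5, -49.4, -4.1, -9.1, 0.2]
[11.7, -3.5, -2.5, -49.3, -6.2, -13.8, 0.2]
```

Emit:
jog_arm([
  [1, -3.5, -2.4, -10, 0, 0, 0.2],
  [1.5, -3.6, -2.4, -20, 0, 0, 0.2],
  [1.8, -3.6, -2.4, -30, 0, 0, 0.2],
  [1.8, -3.6, -2.4, -40, 0, 0, 0.2],
  [1.8, -3.6, -2.4, -49.5, 0.3, 0.3, 0.2],
])

```text
t: 6.52
tool_pos: [0.437, -0.0027, 0.1196]
orientation: [-1.213, 1.209, 1.214]
force: [-0.1, 0.9, -0.4]
opening: 0.0744
```

```bash
python3 - <<'E'
from h import *
rows([((.437,-0.002,.12),pose(90),.2),((.437,-0.002,.07),pose(90,10),.2),((.437,-0.002,.021),pose(90,20),.2)])
E
```

```text
t 6.53 pos [ 0.437  -0.0027  0.1196] F [-0.1  0.9 -0.4] open 0.0744 q [-0.12 -0.25  2.04 -0.    1.36 -1.7 ]
[-0.0, 0.0, 0.1, 0.3, -0.1, -0.1, 0.2]
[5.0, -0.0, 0.1, 0.3, -0.0, -10.1, 0.2]
[9.9, -0.0, 0.1, 0.3, -0.0, -20.1, 0.2]
```

Emit:
jog_arm([
  [4, 0, 0.1, 0, 0, -8, 0.2],
  [7, 0, 0.1, 0, 0, -16, 0.2],
  [9.7, 0, 0.1, 0, 0, -20, 0.2],
  [9.7, 0, 0.1, 0, 0, -20, 0.2],
])

```text
t: 7.02
tool_pos: [0.4328, -0.0017, 0.0189]
orientation: [-1.354, 0.952, 0.958]
force: [-0.3, 0.2, 0.3]
opening: 0.0744
```

```bash
python3 - <<'E'
from h import *
rows([((.452,-0.002,.022),pose(90,24),.2),((.467,-0.002,.022),pose(90,26),.2),((.50,-0.002,.022),pose(90,32),.2)])
s=cam("side");crop(s,"si7",180,130,160,120,5)
E
```

```text
t 7.03 pos [ 0.4328 -0.0017  0.0189] F [-0.3  0.2  0.3] open 0.0744 q [-0.17 -0.54  2.49  0.08  0.86 -1.79]
[0.3, -1.9, -0.0, 0.3, 0.1, -4.5, 0.2]
[0.8, -3.3, -0.0, 0.3, 0.1, -6.5, 0.2]
[1.9, -6.4, -0.1, 0.2, 0.1, -12.5, 0.2]
```

View pics/si7.png

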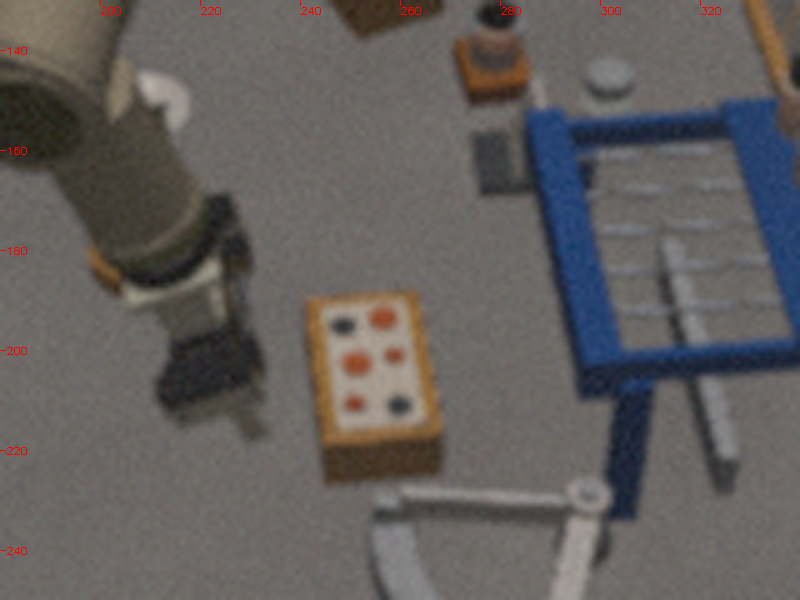

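Emit:
jog_arm([
  [0.2, -1.5, 0, 0, 0, 0, 0.2],
  [0.7, -2.9, 0, 0, 0, 0, 0.2],
  [1.1, -4, 0, 0, 0, 0, 0.2],
  [1.5, -5.1, 0, 0, 0, 0, 0.2],
  [1.9, -6.2, 0, 0, 0, 0, 0.2],
])

```text
t: 7.7
tool_pos: [0.5025, -0.0022, 0.0272]
orientation: [-1.357, 0.951, 0.955]
force: [-6.8, -1.1, 7.2]
opening: 0.0743
```

```bash
python3 - <<'E'
from h import *
rows([((.52,-0.002,.022),pose(90,26),.2),((.56,-0.002,.022),pose(90,34),.2)])
s=cam("side");crop(s,"si8",180,130,160,120,5)
E
```

```text
t 7.70 pos [ 0.5025 -0.0022  0.0272] F [-6.8 -1.1  7.2] open 0.0743 q [-0.14 -0.28  2.29  0.07  0.8  -1.76]
[1.1, -1.5, 0.0, 0.3, 0.0, -6.3, 0.2]
[2.4, -5.2, -0.0, 0.3, 0.0, -14.3, 0.2]
```

View pics/si8.png

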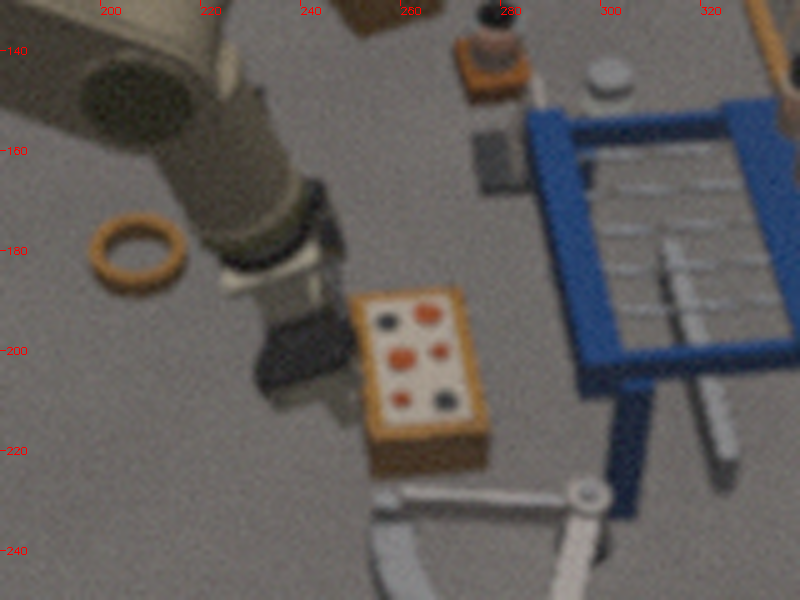

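```bash
python3 - <<'E'
from h import *
rows([((.5025+.0135*i,-0.002,.024),pose(90,19.7+3*i),.2) for i in range(1,6)])
E
```

```text
t 7.75 pos [ 0.5039 -0.0024  0.0278] F [-1.  -0.3 -0.3] open 0.0741 q [-0.14 -0.28  2.29  0.07  0.79 -1.76]
[0.8, -1.0, 0.0, 0.3, -0.0, -2.9, 0.2]
[1.2, -2.3, 0.0, 0.3, -0.0, -5.9, 0.2]
[1.7, -3.5, 0.0, 0.3, 0.0, -8.9, 0.2]
[2.1, -4.8, 0.0, 0.3, 0.0, -11.9, 0.2]
[2.6, -6.1, 0.0, 0.3, 0.0, -14.9, 0.2]
```

Emit:
jog_arm([
  [0.8, -1.0, 0, 0, 0, -3, 0.2],
  [1.2, -2.3, 0, 0, 0, -6, 0.2],
  [1.7, -3.5, 0, 0, 0, -9, 0.2],
  [2.1, -4.8, 0, 0, 0, -12, 0.2],
  [2.6, -6.1, 0, 0, 0, -15, 0.2],
])

```text
t: 8.38
tool_pos: [0.5719, -0.0022, 0.0254]
orientation: [-1.442, 0.748, 0.754]
force: [-3.5, 0.6, -2.4]
opening: 0.0746
```

```bash
python3 - <<'E'
from h import *
p=robot.read_state()["tool_pos"]
rows([(p*[1,0,0]+[.013*i,-0.002,.022],pose(90,34.7+min(1*i,4)),.2) for i in range(1,6)])
s=cam("side");crop(s,"si9",200,130,160,120,5)
s=cam("scene");crop(s,"sc9",170,130,160,120,5)
E
```

```text
t 8.38 pos [ 0.5719 -0.0022  0.0254] F [-3.5  0.6 -2.4] open 0.0746 q [-0.15 -0.24  2.36  0.21  0.43 -1.9 ]
[1.0, -0.9, 0.0, 0.3, 0.1, -0.8, 0.2]
[1.8, -1.9, 0.0, 0.3, 0.1, -1.8, 0.2]
[2.5, -3.0, -0.0, 0.3, 0.1, -2.8, 0.2]
[3.3, -4.1, -0.0, 0.3, 0.1, -3.8, 0.2]
[4.0, -5.1, -0.0, 0.3, 0.1, -3.8, 0.2]
```

View pics/si9.png

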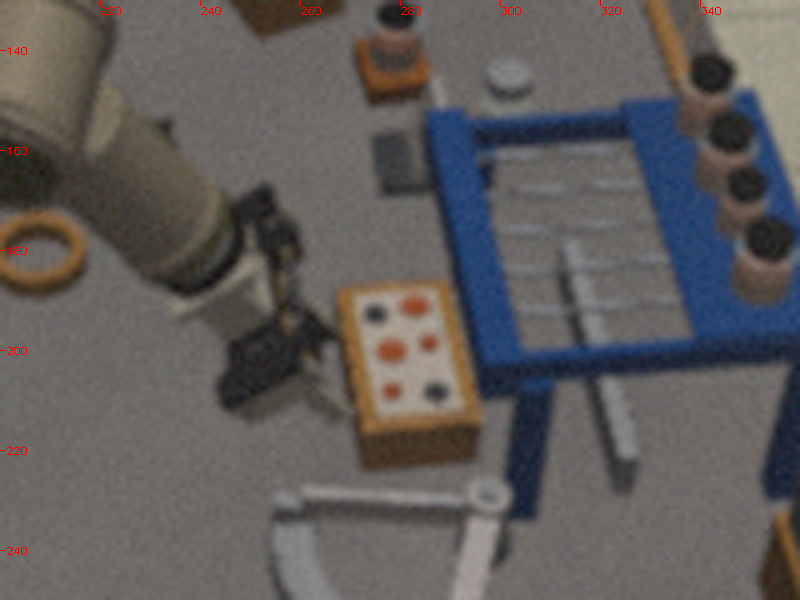

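View pics/sc9.png

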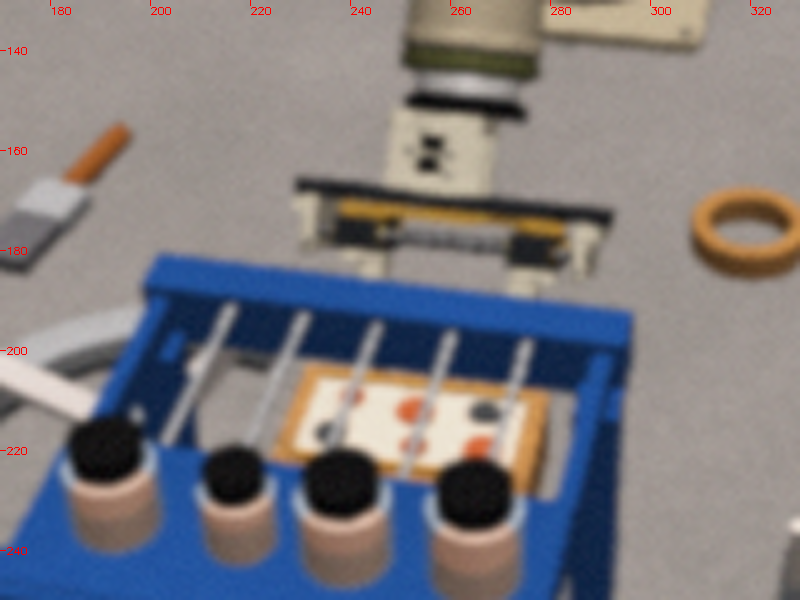

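Emit:
jog_arm([
  [1.0, -0.9, 0, 0, 0, 0, 0.2],
  [1.8, -1.9, 0, 0, 0, 0, 0.2],
  [2.5, -3.0, 0, 0, 0, 0, 0.2],
  [3.2, -4.1, 0, 0, 0, 0, 0.2],
])

```text
t: 8.98
tool_pos: [0.6245, -0.0019, 0.0228]
orientation: [-1.441, 0.749, 0.755]
force: [-2.9, -0.1, -1.2]
opening: 0.0744
```

```bash
python3 - <<'E'
from h import *
p=robot.read_state()["tool_pos"]
rows([(p*[1,0,0]+[.01*i,-0.002,.022],pose(90,34.7),.2) for i in range(1,6)])
s=cam("side");crop(s,"si10",200,130,160,120,5)
s=cam("scene");crop(s,"sc10",170,150,160,120,5)
E
```

```text
t 8.97 pos [ 0.6245 -0.0019  0.0228] F [-2.9 -0.1 -1.2] open 0.0744 q [-0.13 -0.07  2.21  0.2   0.4  -1.87]
[0.6, -0.8, -0.0, 0.3, 0.1, 0.1, 0.2]
[1.2, -1.6, -0.0, 0.3, 0.1, 0.1, 0.2]
[1.8, -2.4, -0.0, 0.3, 0.1, 0.1, 0.2]
[2.3, -3.2, -0.0, 0.3, 0.1, 0.1, 0.2]
[2.9, -4.1, -0.0, 0.3, 0.1, 0.1, 0.2]
```

View pics/si10.png

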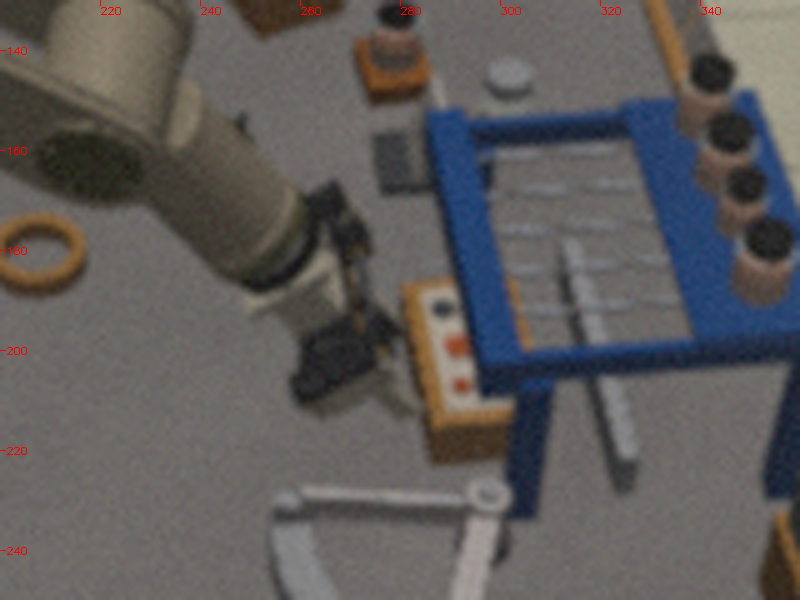

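View pics/sc10.png

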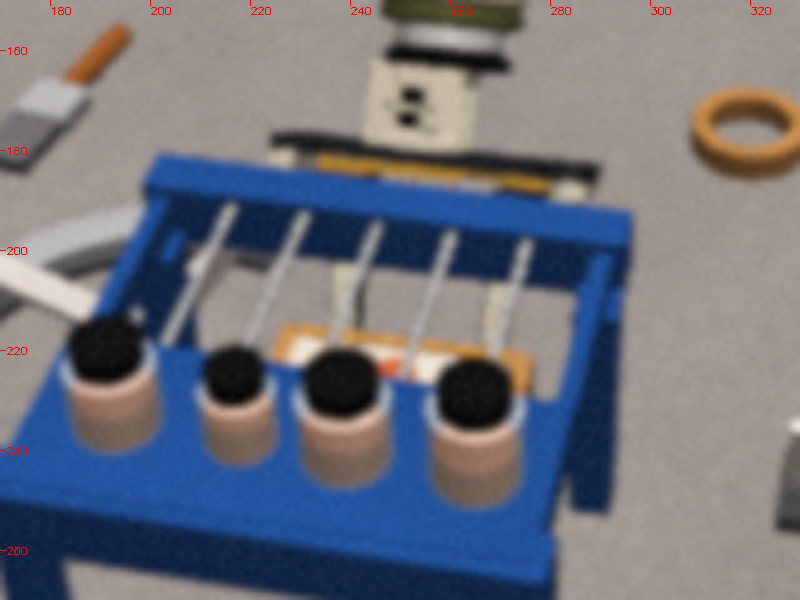

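Emit:
jog_arm([
  [0.7, -0.8, 0, 0, 0, -1, 0.2],
  [1.3, -1.6, 0, 0, 0, -2, 0.2],
  [1.9, -2.4, 0, 0, 0, -3, 0.2],
  [2.2, -2.9, 0, 0, 0, -3, 0.2],
])

```text
t: 9.57
tool_pos: [0.662, -0.0018, 0.0221]
orientation: [-1.456, 0.707, 0.713]
force: [-4.9, -1.2, 3.3]
opening: 0.0743
```

```bash
python3 - <<'E'
from h import *
p=robot.read_state()["tool_pos"]
rows([(p*[1,0,0]+[.006*i,-0.002,.022],pose(90,37.7),.2) for i in range(1,6)])
s=cam("side");crop(s,"si11",230,150,140,100,5)
E
```

```text
t 9.57 pos [ 0.662  -0.0018  0.0221] F [-4.9 -1.2  3.3] open 0.0743 q [-0.12  0.02  2.16  0.26  0.31 -1.92]
[0.4, -0.5, -0.0, 0.3, 0.1, 0.2, 0.2]
[0.7, -0.9, -0.0, 0.3, 0.1, 0.2, 0.2]
[1.1, -1.4, -0.0, 0.3, 0.1, 0.2, 0.2]
[1.5, -1.9, -0.0, 0.3, 0.1, 0.2, 0.2]
[1.8, -2.4, -0.0, 0.3, 0.1, 0.2, 0.2]
```

View pics/si11.png

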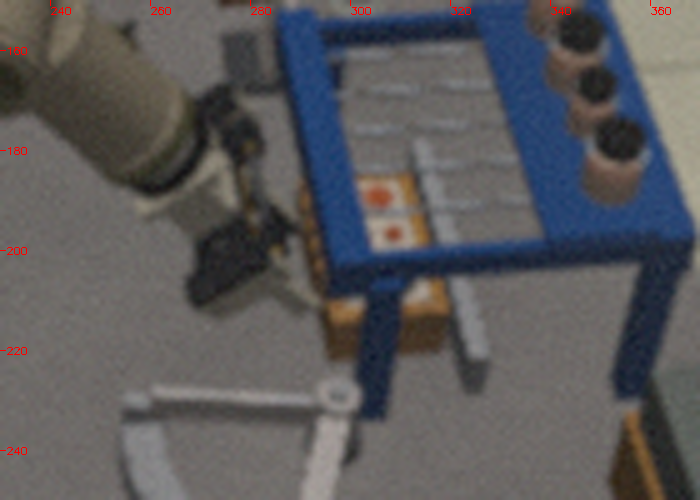

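Emit:
jog_arm([
  [0.2, -0.3, 0, 0, 0, 0, 0.2],
  [0.4, -0.5, 0, 0, 0, 0, 0.2],
  [0.6, -0.7, 0, 0, 0, 0, 0.2],
])

```text
t: 10.0
tool_pos: [0.6698, -0.0014, 0.0213]
orientation: [-1.455, 0.709, 0.716]
force: [-79.1, -1.3, 63.7]
opening: 0.0744
```

Emit:
jog_arm([
  [-0.4, 0.3, 0, 0, 0, 0, 0.2],
  [-1.0, 0.9, 0, 0, 0, 0, 0.2],
])

```text
t: 10.25
tool_pos: [0.657, -0.0016, 0.0245]
orientation: [-1.456, 0.708, 0.715]
force: [-0.3, 0.0, 0.2]
opening: 0.0741
```

```bash
python3 - <<'E'
from h import *
rows([((.60,-.002,.03),pose(90,35),.2)])
s=cam("side");crop(s,"si12",260,150,120,100,6)
s=cam("scene");crop(s,"sc12",170,150,160,120,5)
E
```

```text
t 10.25 pos [ 0.657  -0.0016  0.0245] F [-0.3  0.   0.2] open 0.0741 q [-0.13  0.    2.17  0.25  0.32 -1.92]
[-3.9, 4.2, -0.0, 0.3, 0.1, 2.8, 0.2]
```

View pics/si12.png

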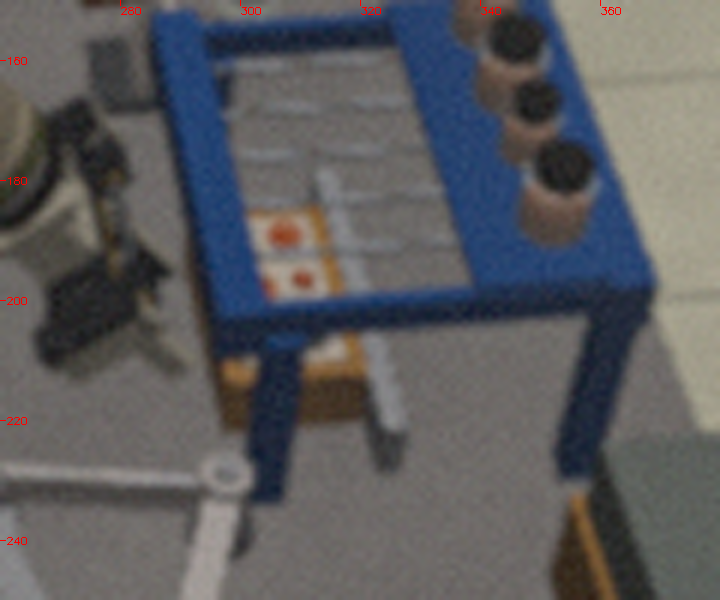

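View pics/sc12.png

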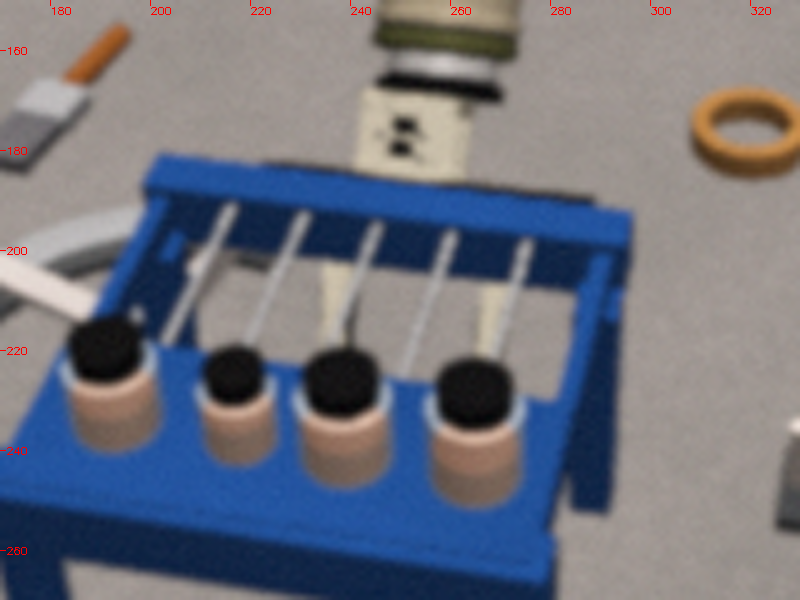

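```bash
python3 - <<'E'
from h import *
np.set_printoptions(precision=4,suppress=True)
s=cam("side");D=lambda x,y:(260+x/6,150+y/6)
print([onz(s,*D(*p),.0)[:2] for p in [(224,430),(367,414)]],[onz(s,*D(*p),.05)[:2] for p in [(366,375),(323,207)]])
print("rail ends front top",[onz(s,*D(*p),.045)[:2] for p in [(385,432),(318,172),(405,430),(338,168)]])
rows([((.56,-.002,.05),pose(90,32),.2)])
E
```

```text
[array([ 0.6772, -0.0722]), array([ 0.7703, -0.0694])] [array([ 0.7617, -0.0789]), array([0.7654, 0.0677])]
rail ends front top [array([ 0.7648, -0.1213]), array([0.7704, 0.1051]), array([ 0.7773, -0.1211]), array([0.7845, 0.1073])]
t 10.40 pos [ 0.6565 -0.0015  0.0239] F [ 0.5  0.7 -0.7] open 0.0746 q [-0.13  0.    2.17  0.25  0.32 -1.92]
[-8.0, 6.0, 0.0, 0.3, 0.1, 5.8, 0.2]
```

Emit:
jog_arm([
  [-3.5, 2.8, 0, 0, 0, 1, 0.2],
  [-7, 5.6, 0, 0, 0, 5, 0.2],
  [-13, 8, 0, 0, 0, 10, 0.2],
])

```text
t: 10.78
tool_pos: [0.5125, -0.0023, 0.0748]
orientation: [-1.402, 0.848, 0.854]
force: [0.5, 0.7, 0.4]
opening: 0.0746
```

```bash
python3 - <<'E'
from h import *
rows([((.50,-.01-.02*i,.16+.01*i),pose(90-10*i,max(0,27-9*i)),.2) for i in range(1,6)])
E
```

```text
t 10.78 pos [ 0.5125 -0.0023  0.0748] F [0.5 0.7 0.4] open 0.0746 q [-0.16 -0.48  2.37  0.11  0.77 -1.79]
[-9.0, -3.3, -2.8, 9.5, 3.9, 9.4, 0.2]
[-9.9, -3.7, -4.8, 19.4, 6.3, 18.2, 0.2]
[-10.8, -4.2, -6.8, 29.7, 7.2, 26.8, 0.2]
[-11.7, -4.6, -8.8, 39.5, 9.6, 26.3, 0.2]
[-12.6, -5.1, -10.8, 49.3, 12.0, 25.6, 0.2]
```

Emit:
jog_arm([
  [-6, -2.5, -1, 5, 2, 9, 0.2],
  [-9.9, -3.7, -4, 10, 4, 18, 0.2],
  [-10.8, -4.2, -6.8, 18, 6, 24, 0.2],
  [-11.7, -4.6, -8.8, 28, 7, 26, 0.2],
  [-12.6, -5.1, -10.8, 38, 9, 26, 0.2],
])

```text
t: 11.4
tool_pos: [0.5011, -0.1112, 0.2104]
orientation: [-0.699, 1.449, 0.697]
force: [0.1, 0.3, -0.4]
opening: 0.0744
```

```bash
python3 - <<'E'
from h import *
rows([((.51+.01*i,-.11-.03*i,.19),pose(51-10*i,0),.2) for i in range(1,6)])
E
```

```text
t 11.40 pos [ 0.5011 -0.1112  0.2104] F [ 0.1  0.3 -0.4] open 0.0744 q [-0.32 -0.11  1.74  0.    1.5  -1.22]
[2.1, -3.3, -1.1, 10.3, 0.3, 0.2, 0.2]
[2.1, -5.9, -2.8, 20.3, 0.3, 0.2, 0.2]
[2.1, -8.6, -4.5, 30.3, 0.3, 0.1, 0.2]
[2.1, -11.2, -6.2, 40.3, 0.4, 0.1, 0.2]
[2.1, -13.9, -7.9, 50.3, 0.4, 0.1, 0.2]
```

Emit:
jog_arm([
  [2.1, -3.3, -1.1, 10.3, 0.3, 0.2, 0.2],
  [2.1, -5.9, -2.8, 20.3, 0.3, 0.2, 0.2],
  [2.1, -8.6, -4.5, 30.3, 0.3, 0.1, 0.2],
  [2.1, -11.2, -6.2, 40.3, 0.3, 0.1, 0.2],
  [2.1, -13.9, -7.9, 50.3, 0.4, 0.1, 0.2],
])

```text
t: 12.02
tool_pos: [0.5608, -0.2609, 0.1894]
orientation: [-0.009, 1.571, 0.009]
force: [0.3, -0.8, 0.0]
opening: 0.0744
```

```bash
python3 - <<'E'
from h import *
rows([((.609,-.2825,.19-.015*i),pose(-21),.2) for i in range(1,6)])
E
```

```text
t 12.03 pos [ 0.5608 -0.2609  0.1894] F [ 0.3 -0.8  0. ] open 0.0744 q [-0.52  0.19  1.47 -0.    1.48 -0.53]
[1.4, -2.2, 4.8, 21.6, -0.0, 0.0, 0.2]
[2.9, -2.2, 4.8, 21.6, -0.0, 0.0, 0.2]
[4.4, -2.2, 4.8, 21.6, -0.0, 0.0, 0.2]
[5.9, -2.2, 4.8, 21.6, -0.0, 0.0, 0.2]
[7.4, -2.2, 4.8, 21.6, -0.0, 0.0, 0.2]
```

Emit:
jog_arm([
  [1, -2.2, 4.8, 10.5, 0, 0, 0.2],
  [2, -2.2, 4.8, 21.6, 0, 0, 0.2],
  [4.5, -2.2, 4.8, 21.6, 0, 0, 0.2],
  [6, -2.2, 4.8, 21.6, 0, 0, 0.2],
  [6, -2.2, 4.8, 21.6, 0, 0, 0.2],
])

```text
t: 12.65
tool_pos: [0.6081, -0.2818, 0.1276]
orientation: [0.288, 1.555, -0.286]
force: [0.4, -0.2, -0.5]
opening: 0.0743
```

```bash
python3 - <<'E'
from h import *
rows([((.6095,-.2825,.063),pose(-21),.2)])
s=cam("side");crop(s,"si13",220,190,140,110,5)
s=cam("scene");crop(s,"sc13",100,130,160,120,5)
w=cam("wrist");cv2.imwrite("pics/w13.png",w["frame"][:,:,::-1])
E
```

```text
t 12.65 pos [ 0.6081 -0.2818  0.1276] F [ 0.4 -0.2 -0.5] open 0.0743 q [-0.51  0.37  1.37 -0.    1.4  -0.14]
[6.5, -0.0, 0.2, 0.1, -0.2, -0.0, 0.2]
```

View pics/si13.png

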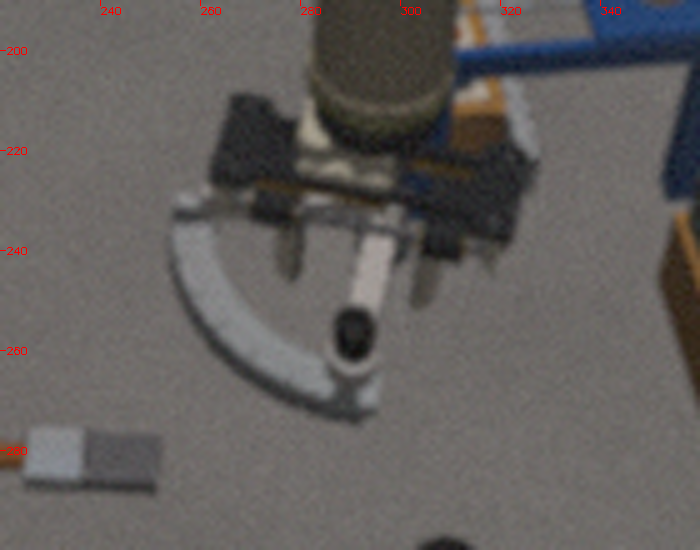

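View pics/w13.png

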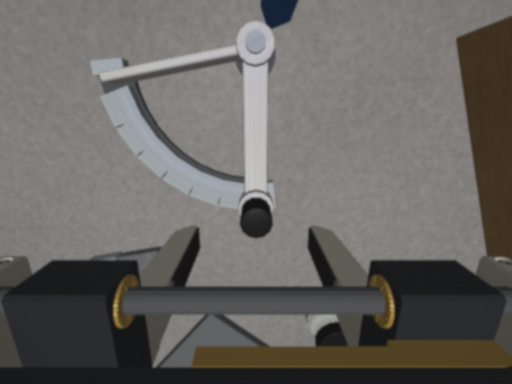

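View pics/sc13.png

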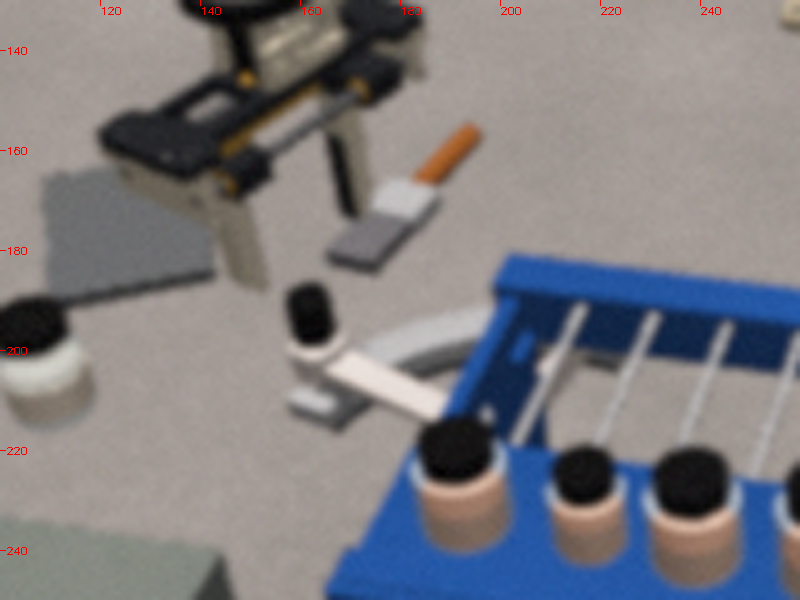

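```bash
python3 - <<'E'
from h import *
w=cam("wrist");print(onz(w,256,222,.096),onz(w,256,44,.06))
rows([((.6095,-.2825,.063),pose(-21),.2)])
E
```

```text
[ 0.61037155 -0.28693477  0.096     ] [ 0.65952428 -0.1583586   0.06      ]
t 12.85 pos [ 0.6098 -0.2827  0.1311] F [-0.6  1.1  0.8] open 0.0745 q [-0.51  0.37  1.37 -0.    1.4  -0.14]
[6.8, 0.0, -0.1, 0.0, 0.1, 0.0, 0.2]
```

Emit:
jog_arm([
  [2.3, -0.2, 0, 0, 0, 0, 0.2],
  [4.6, -0.2, 0, 0, 0, 0, 0.2],
  [6.7, -0.2, 0, 0, 0, 0, 0.2],
  [6.7, -0.2, 0, 0, 0, 0, 0.2],
])

```text
t: 13.35
tool_pos: [0.6079, -0.284, 0.0621]
orientation: [0.287, 1.553, -0.287]
force: [-0.5, -0.3, -0.2]
opening: 0.0739
```

Emit:
jog_arm([
  [0, 0, 0, 0, 0, 0, 0.8],
  [0, 0, 0, 0, 0, 0, 0.8],
  [0, 0, 0, 0, 0, 0, 0.8],
  [0, 0, 0, 0, 0, 0, 0.8],
  [0, 0, 0, 0, 0, 0, 0.8],
], squeeze=35)

```text
t: 13.98
tool_pos: [0.6081, -0.284, 0.0623]
orientation: [0.287, 1.553, -0.287]
force: [-0.3, -0.7, 0.1]
opening: 0.0289
```

```bash
python3 - <<'E'
from h import *
rows([((.6095,-.284,.063),pose(-21),.2)])
w=cam("wrist");cv2.imwrite("pics/w14.png",w["frame"][:,:,::-1])
s=cam("side");crop(s,"si14",220,190,140,110,5)
E
```

```text
t 13.97 pos [ 0.6081 -0.284   0.0623] F [-0.3 -0.7  0.1] open 0.0289 q [-0.51  0.43  1.42 -0.    1.29 -0.15]
[-0.1, 0.1, 0.1, 0.0, -0.0, -0.0, 0.2]
```

View pics/w14.png

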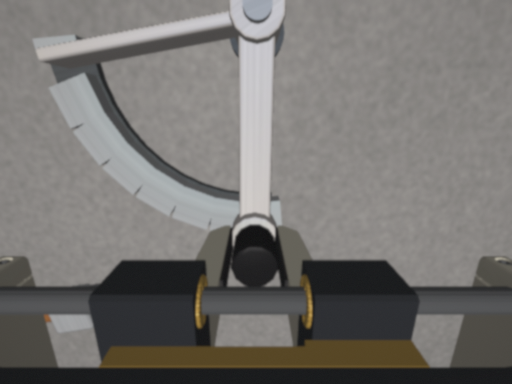

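Emit:
jog_arm([
  [0, 0, 0, 0, 0, 0, 1],
  [0, 0, 0, 0, 0, 0, 1],
  [-0.8, 0, 0, 0, 0, 0, 1],
  [-1.6, 0, 0, 0, 0, 0, 1],
  [-1.6, 0, 0, 0, 0, 0, 1],
])

```text
t: 14.7
tool_pos: [0.6078, -0.2839, 0.0781]
orientation: [0.287, 1.553, -0.287]
force: [0.4, -1.4, -8.9]
opening: 0.0275
```

```bash
python3 - <<'E'
from h import *
P=np.array([.6596,-.154]); 
def w(a,da): 
    a=np.radians(a); return (P[0]+.1399*np.cos(a),P[1]+.1399*np.sin(a),.0782),pose(-21+da),1
rows([w(248.3-8*i,-8*i) for i in range(1,6)])
E
```

```text
t 14.70 pos [ 0.6078 -0.2839  0.0781] F [ 0.4 -1.4 -8.9] open 0.0275 q [-0.51  0.42  1.41 -0.    1.32 -0.15]
[-0.0, 0.2, -1.9, 8.0, -0.1, -0.0, 1]
[-0.0, 0.6, -3.8, 16.0, -0.1, 0.0, 1]
[-0.0, 1.3, -5.7, 24.0, -0.1, 0.0, 1]
[-0.0, 2.2, -7.4, 32.0, -0.1, 0.0, 1]
[0.0, 3.4, -8.9, 40.0, -0.1, 0.0, 1]
```

Emit:
jog_arm([
  [0, 0.2, -1.9, 8, 0, 0, 1],
  [0, 0.6, -3.8, 16, 0, 0, 1],
  [0, 1.3, -5.7, 24, 0, 0, 1],
  [0, 2.2, -7.4, 32, 0, 0, 1],
  [0, 3.4, -8.9, 40, 0, 0, 1],
])

```text
t: 15.32
tool_pos: [0.5368, -0.2197, 0.078]
orientation: [0.833, 1.407, -0.832]
force: [6.6, 1.1, -7.6]
opening: 0.0276
```

```bash
python3 - <<'E'
from h import *
P=np.array([.6596,-.154]); 
def w(a,da): 
    a=np.radians(a); return (P[0]+.1399*np.cos(a),P[1]+.1399*np.sin(a),.0782),pose(-21+da),1
p=robot.read_state()["tool_pos"][:2]-P; print(np.linalg.norm(p),np.degrees(np.arctan2(*p[::-1]))%360)
rows([w(248.3-8*i,-8*i) for i in range(6,11)])
s=cam("side");crop(s,"si15",220,160,140,120,5)
E
```

```text
0.13928609818953272 208.1429203158575
t 15.32 pos [ 0.5368 -0.2197  0.078 ] F [ 6.6  1.1 -7.6] open 0.0276 q [-0.48  0.19  1.69  0.    1.27  0.59]
[-0.0, 0.1, -1.9, 7.8, -0.1, -0.0, 1]
[-0.0, 0.5, -3.8, 15.8, -0.1, 0.0, 1]
[-0.0, 1.2, -5.6, 23.8, -0.1, 0.0, 1]
[-0.0, 2.1, -7.4, 31.8, -0.1, 0.0, 1]
[-0.0, 3.3, -8.9, 39.8, -0.1, 0.0, 1]
```

View pics/si15.png

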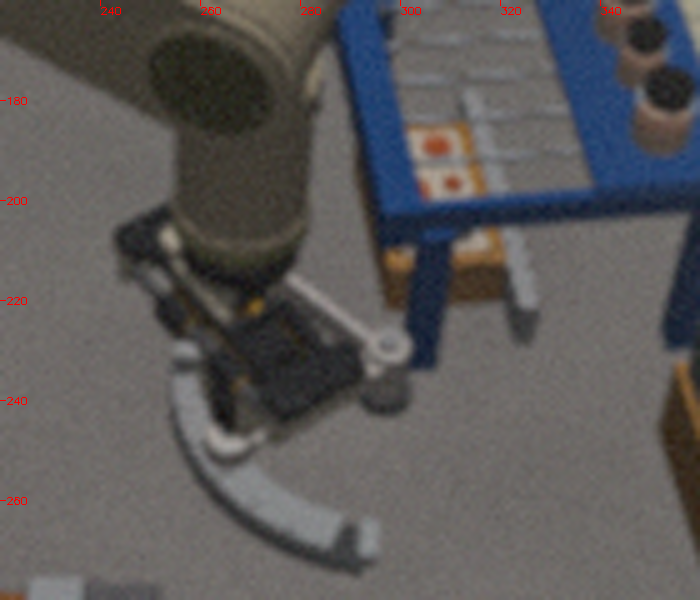

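Emit:
jog_arm([
  [0, 0.2, -1.9, 8, 0, 0, 1],
  [0, 0.6, -3.8, 16, 0, 0, 1],
  [0, 1.3, -5.6, 24, 0, 0, 1],
  [0, 2.2, -7.3, 32, 0, 0, 1],
  [0, 3.4, -8.9, 39.8, 0, 0, 1],
])

```text
t: 16.0
tool_pos: [0.5249, -0.1242, 0.0785]
orientation: [1.357, 1.106, -1.355]
force: [10.2, -6.9, -9.8]
opening: 0.0276
```

```bash
python3 - <<'E'
from h import *
P=np.array([.6596,-.154]); 
p=robot.read_state()["tool_pos"][:2]-P; print(np.linalg.norm(p),np.degrees(np.arctan2(*p[::-1]))%360)
rows([])
s=cam("side");crop(s,"si16",220,160,140,120,5)
w=cam("wrist");cv2.imwrite("pics/w16.png",w["frame"][:,:,::-1])
E
```

```text
0.1379323586362076 167.5297651332219
t 16.00 pos [ 0.5249 -0.1242  0.0785] F [10.2 -6.9 -9.8] open 0.0276 q [-0.33  0.08  1.81  0.    1.25  1.44]
```

View pics/si16.png

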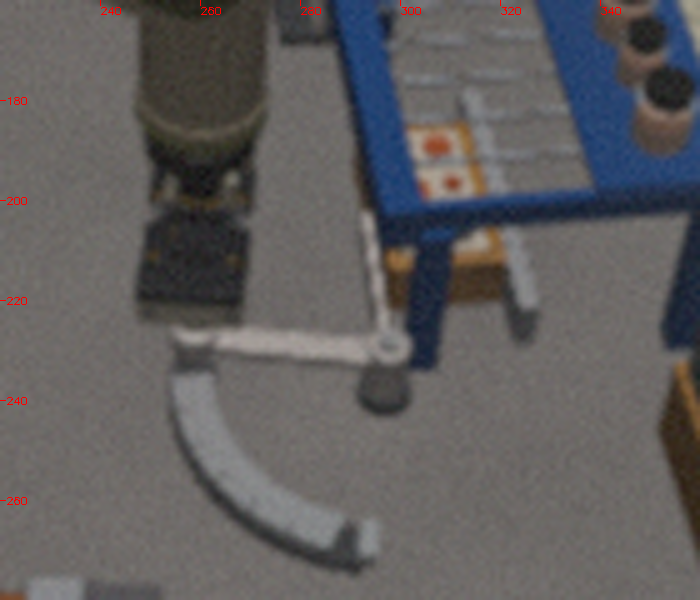

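View pics/w16.png

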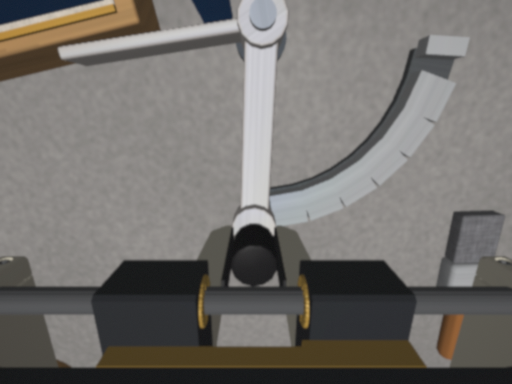

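```bash
python3 - <<'E'
from h import *
from scipy.optimize import least_squares
A=np.array([[.6078,-.2839],[.5368,-.2197],[.5249,-.1242]])
r=least_squares(lambda p:np.hypot(*(A-p).T)-.14,[.66,-.154]);print(r.x,r.fun)
d=A-r.x; print(np.degrees(np.arctan2(d[:,1],d[:,0]))%360)
st=robot.read_state();R=Ro.from_rotvec(st["orientation"]).as_matrix();print(np.degrees(np.arctan2(R[1,2],R[0,2])), st["force"],st["tool_pos"])
w=cam("wrist")
k=onz(w,253,262,.114);p=onz(w,263,14,.06);v=k-p;print(k,p,np.hypot(*v[:2]),np.degrees(np.arctan2(v[1],v[0]))%360)
E
```

```text
[ 0.66126597 -0.1547803 ] [-0.00024841  0.00037929 -0.00024725]
[247.5065005  207.54591341 167.36043355]
-101.42956227010686 [ 7.88317379 -1.09568349 -8.57869349] [ 0.52491965 -0.12282808  0.07834486]
[ 0.52715094 -0.1238475   0.114     ] [ 0.65964804 -0.15657921  0.06      ] 0.13648020536483432 166.12363735832204
```

Emit:
jog_arm([
  [0, 0, 0.2, 0, 0, 0, 1],
  [0, 0, 0.2, 0, 0, 0, 1],
  [0.3, 0, 0.2, 0, 0, 0, 1],
  [0.6, 0, 0.2, 0, 0, 0, 1],
])

```text
t: 16.65
tool_pos: [0.5247, -0.1249, 0.0724]
orientation: [1.354, 1.111, -1.35]
force: [-0.5, 5.7, 6.1]
opening: 0.0275
```

Emit:
jog_arm([
  [-0.2, 0, -0.1, 0, 0, 0, 1],
  [-0.2, 0, -0.1, 0, 0, 0, 1],
])

```text
t: 16.9
tool_pos: [0.5248, -0.124, 0.0744]
orientation: [1.354, 1.111, -1.351]
force: [3.3, 1.7, -8.3]
opening: 0.0277
```

```bash
python3 - <<'E'
from h import *
rows([])
s=cam("side");crop(s,"si17",230,180,90,75,8)
w=cam("wrist");cv2.imwrite("pics/w17.png",cv2.resize(w["frame"][120:320,130:390,::-1],None,fx=3,fy=3,interpolation=cv2.INTER_CUBIC))
E
```

```text
t 16.90 pos [ 0.5248 -0.124   0.0744] F [ 3.3  1.7 -8.3] open 0.0277 q [-0.33  0.08  1.81  0.    1.25  1.44]
```

View pics/w17.png

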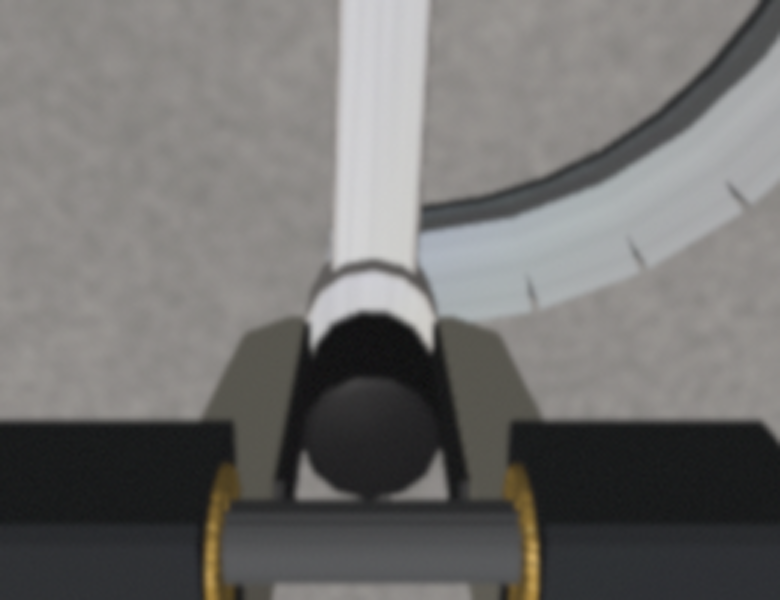

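View pics/si17.png

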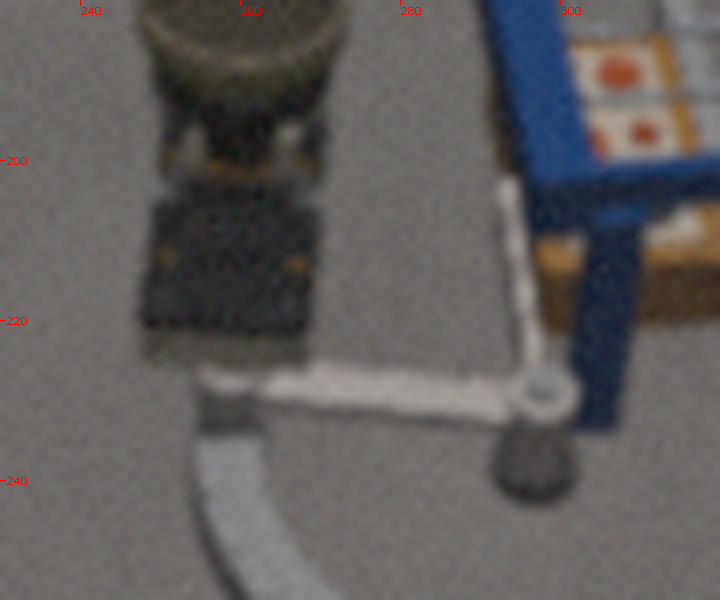

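Emit:
jog_arm([
  [0.1, 0, 0, 0, 0, 0, 1],
  [0.2, 0, 0, 0, 0, 0, 1],
  [0.2, 0, -0.1, 0, 0, 0, 1],
])

```text
t: 17.38
tool_pos: [0.525, -0.1237, 0.0729]
orientation: [1.353, 1.109, -1.351]
force: [-2.2, -3.4, 0.0]
opening: 0.0278
```

Emit:
jog_arm([
  [0, 0, -0.1, 0, 0, 0, 1],
  [0, 0, -0.1, 0, 0, 0, 1],
])

```text
t: 17.62
tool_pos: [0.5251, -0.123, 0.0731]
orientation: [1.353, 1.109, -1.352]
force: [-1.0, -0.2, -0.2]
opening: 0.0274
```

Emit:
jog_arm([
  [0, 0, -0.1, 0, 0, 0, 1],
  [0, 0, -0.1, 0, 0, 0, 1],
])

```text
t: 17.88
tool_pos: [0.5253, -0.1224, 0.0733]
orientation: [1.353, 1.108, -1.352]
force: [-2.2, -3.7, 0.1]
opening: 0.0276
```

```bash
python3 - <<'E'
from h import *
s=cam("side");D=lambda x,y:(230+x/8,180+y/8)
p=onz(s,*D(545,390),.06);t=onz(s,*D(509,181),.052);v=t-p;print(p,t,np.degrees(np.arctan2(v[1],v[0])),np.hypot(*v[:2]))
crop(s,"si18",230,180,90,75,8)
w=cam("wrist");cv2.imwrite("pics/w18.png",w["frame"][:,:,::-1])
for k in ["R","t"]: print(w[k])
E
```

```text
[ 0.66046253 -0.15347715  0.06      ] [ 0.66846141 -0.02043552  0.052     ] 86.55934019410026 0.1332818728878155
[[-1.94835549e-01 -9.80835913e-01  1.44968295e-04]
 [-9.38809582e-01  1.86530136e-01  2.89556690e-01]
 [-2.84034641e-01  5.62798389e-02 -9.57160855e-01]]
[-0.01845366  0.52415744  0.40834713]
```

View pics/w18.png

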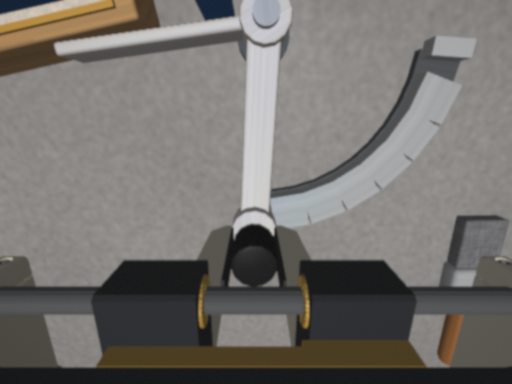

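```bash
python3 - <<'E'
from h import *
w=cam("wrist");st=robot.read_state();R=Ro.from_rotvec(st["orientation"]).as_matrix()
Rc=w["R"]@R; tc=w["R"]@st["tool_pos"]+w["t"]   # cam = Rc*tool+tc
def ang(pos,rv,px,zs=(.06,)):
    R=Ro.from_rotvec(rv).as_matrix(); c=dict(w); c["R"]=Rc@R.T; c["t"]=tc-c["R"]@np.array(pos)
    for z in zs:
        P=onz(c,*px,z); v=np.array(pos)-P; print(np.round(P,4),np.hypot(*v[:2]),np.degrees(np.arctan2(v[1],v[0]))%360, "yaw",np.degrees(np.arctan2(R[1,2],R[0,2])))
ang([.6081,-.284,.0623],[.287,1.553,-.287],(258,7))
ang(st["tool_pos"],st["orientation"],(266,12))
ang([.5248,-.124,.0744],[1.354,1.111,-1.351],(263,14))
E
```

```text
[ 0.66   -0.1572  0.06  ] 0.13703184060850296 247.74205395946692 yaw -20.95436813317886
[ 0.6593 -0.1572  0.06  ] 0.13843856235086777 165.42697878836685 yaw -101.27156884680278
[ 0.6585 -0.1569  0.06  ] 0.1376497244982588 166.16180768592002 yaw -101.24332496008651
```

Emit:
jog_arm([
  [0.1, 0, 0.2, 0, 0, 0, 1],
  [0.1, 0, 0.3, 0, 0, 0, 1],
  [0.1, 0, 0.4, 0, 0, 0, 1],
])

```text
t: 18.4
tool_pos: [0.5249, -0.1244, 0.0726]
orientation: [1.355, 1.111, -1.35]
force: [-1.0, 6.7, 3.5]
opening: 0.0273
```

Emit:
jog_arm([
  [0, 0, 0.1, 0, 0, 0, 1],
  [0, 0, 0.1, 0, 0, 0, 1],
])

```text
t: 18.65
tool_pos: [0.5246, -0.1251, 0.0723]
orientation: [1.355, 1.112, -1.349]
force: [-0.2, 1.3, -1.6]
opening: 0.0278
```

Emit:
jog_arm([
  [0, 0, 0.1, 0, 0, 0, 1],
  [0, 0, 0.1, 0, 0, 0, 1],
])

```text
t: 18.9
tool_pos: [0.5244, -0.1258, 0.0719]
orientation: [1.355, 1.112, -1.349]
force: [1.2, 2.6, -3.5]
opening: 0.0275
```

Emit:
jog_arm([
  [0, 0, 0.1, 0, 0, 0, 1],
  [0, 0, 0.15, 0, 0, 0, 1],
])

```text
t: 19.15
tool_pos: [0.5238, -0.1271, 0.0714]
orientation: [1.355, 1.113, -1.35]
force: [2.5, 3.0, -7.6]
opening: 0.0272
```

Emit:
jog_arm([
  [0.05, 0, 0.1, 0, 0, 0, 1],
  [0.1, 0, 0.15, 0, 0, 0, 1],
])

```text
t: 19.4
tool_pos: [0.5235, -0.1285, 0.0702]
orientation: [1.355, 1.113, -1.349]
force: [2.6, 4.3, -7.1]
opening: 0.0276
```

Emit:
jog_arm([
  [0.1, 0, 0.1, 0, 0, 0, 1],
  [0.2, 0, 0.1, 0, 0, 0, 1],
  [0.2, 0, 0.1, 0, 0, 0, 1],
])

```text
t: 19.77
tool_pos: [0.5234, -0.1291, 0.0681]
orientation: [1.355, 1.114, -1.349]
force: [3.5, 4.0, -5.6]
opening: 0.0273
```

Emit:
jog_arm([
  [0.2, 0, -0.05, 0, 0, 0, 1],
  [0.4, 0, -0.05, 0, 0, 0, 1],
  [0.55, 0, -0.05, 0, 0, 0, 1],
  [0.55, 0, -0.05, 0, 0, 0, 1],
])

```text
t: 20.27
tool_pos: [0.5235, -0.1286, 0.0626]
orientation: [1.355, 1.114, -1.349]
force: [2.4, 4.6, -4.5]
opening: 0.0273
```

```bash
python3 - <<'E'
from h import *
rows([])
w=cam("wrist");cv2.imwrite("pics/w19.png",w["frame"][:,:,::-1])
E
```

```text
t 20.27 pos [ 0.5235 -0.1286  0.0626] F [ 2.4  4.6 -4.5] open 0.0273 q [-0.34  0.1   1.82  0.    1.23  1.42]
```

View pics/w19.png

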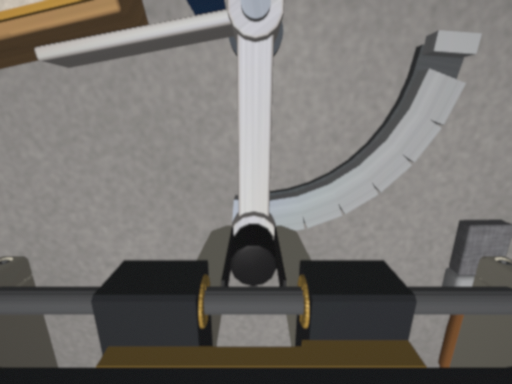

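Emit:
jog_arm([
  [0, 0, 0, 0, 0, 0, 0.4],
  [0, 0, 0, 0, 0, 0, 0.4],
  [0, 0, 0, 0, 0, 0, 0.4],
  [0, 0, 0, 0, 0, 0, 0.4],
  [-1, 0, 0, 0, 0, 0, 0.4],
])

```text
t: 20.95
tool_pos: [0.5227, -0.1285, 0.0721]
orientation: [1.355, 1.115, -1.35]
force: [-0.4, -0.6, 1.6]
opening: 0.0556
```

Emit:
jog_arm([
  [-4, 0, 0, 0, 0, 0, 0.4],
  [-8, 0, 0, 0, 0, 0, 0.4],
  [-12, 2, 0, 0, 0, 0, 0.4],
  [-14, -4, 0, 0, 0, 0, 0.4],
  [-14, -10, 0, 0, 0, 0, 0.4],
])

```text
t: 21.58
tool_pos: [0.4251, -0.1101, 0.2146]
orientation: [1.355, 1.113, -1.349]
force: [-1.0, -0.1, 0.9]
opening: 0.0558
```

```bash
python3 - <<'E'
from h import *
rows([])
s=cam("side");crop(s,"si20",230,150,130,110,6)
c=cam("scene");crop(c,"sc20",140,150,160,120,5)
cv2.imwrite("pics/sc20f.png",c["frame"][:,:,::-1])
E
```

```text
t 21.57 pos [ 0.4251 -0.1101  0.2146] F [-1.  -0.1  0.9] open 0.0558 q [-0.37 -0.32  1.92  0.    1.54  1.39]
```

View pics/si20.png

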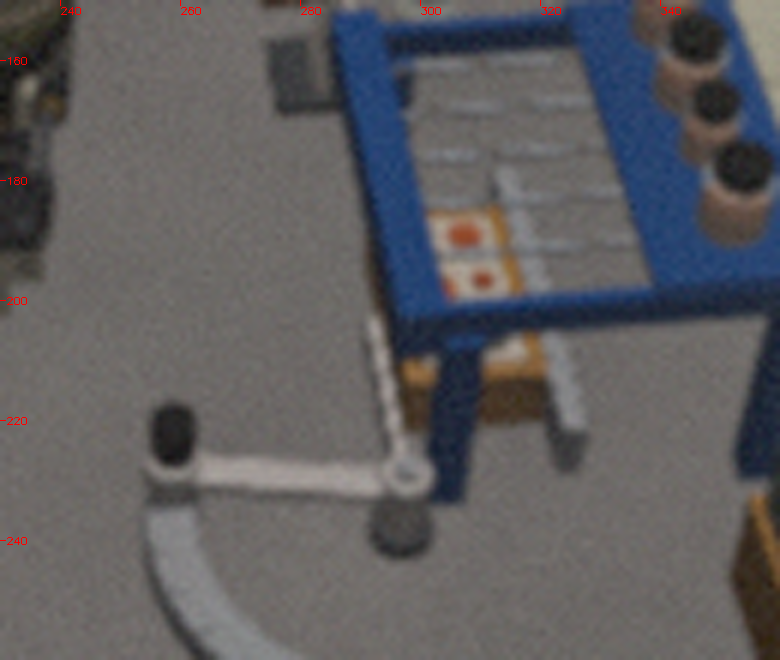

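View pics/sc20.png

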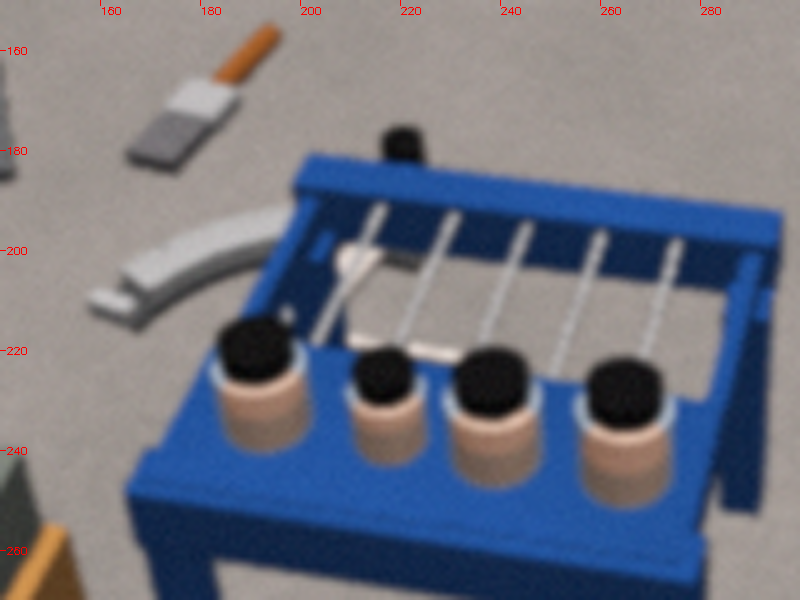

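View pics/sc20f.png

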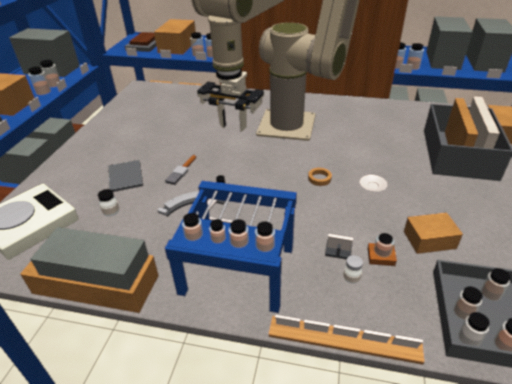

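```bash
python3 - <<'E'
from h import *
s=cam("side");c=cam("scene");D=lambda x,y:(230+x/6,150+y/6)
print("knob top",tri(c,(220.6,176.6),s,D(173,421)))
p=onz(s,*D(408,472),.06);t=onz(s,*D(372,317),.052);v=t-p;print(p,t,np.degrees(np.arctan2(v[1],v[0])))
print("case far edge",[onz(s,*D(*q),.05)[:2] for q in [(497,207),(540,365)]],"near bottom",onz(s,*D(404,428),0))
print("rail",[onz(s,*D(*q),.045)[:2] for q in [(497,175),(560,435)]])
print(robot.read_state()["force"],robot.read_state()["dq"].round(3))
E
```

```text
knob top (array([ 0.52069509, -0.12595807,  0.095787  ]), np.float64(0.0034904069588379944))
[ 0.6600875 -0.1530514  0.06     ] [ 0.66214331 -0.02080103  0.052     ] 89.10941685798512
case far edge [array([0.7614465 , 0.06811004]), array([ 0.75977769, -0.07043326])] near bottom [ 0.67752096 -0.07062058  0.        ]
rail [array([0.76912731, 0.10235065]), array([ 0.76117838, -0.12325355])]
[ 0.82053546 -0.03661207  0.55619914] [ 0.004  0.062 -0.062  0.003 -0.015  0.002]
```

```bash
python3 - <<'E'
from h import *
f=sum(cam("side")["frame"].astype(float) for _ in range(6))/6
im=f[170:235,295:335,::-1].astype(np.uint8)
cv2.imwrite("pics/gap.png",cv2.resize(im,None,fx=9,fy=9,interpolation=cv2.INTER_CUBIC))
E
```

```text
(no output)
```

View pics/gap.png

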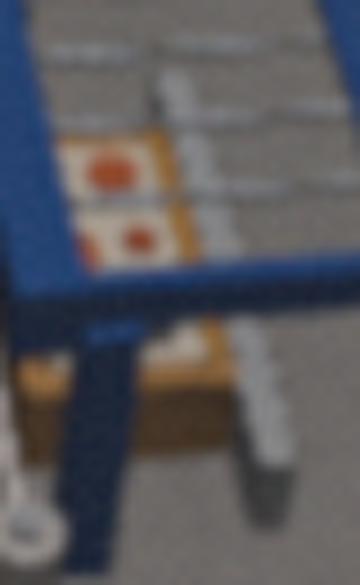

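```bash
python3 - <<'E'
from plant import ticket
print(ticket.close_job())
E
```

```text
the job is handed in; nothing more can be done
None
```

I pushed the case right and then forward under the shelf until it was home against the rail. I then lifted the knob, swung the latch to the second hole and let the pin down. The job was handed in at about 22 s, with the arm drawn back clear.

**Last checks**
- **Case:** its far side looks flush with the rail in a zoomed side view, with no gap, and its near side has not moved since the push. Ray measurements of the far edge scattered by 3–6 mm, about one pixel. I judged it home by the zoomed view and by the tool position at contact, which agrees to within 1 mm.
- **Latch:** the blade lies at 89.1° against about 88.9° for the bay's y axis. The knob top is at 96 mm, so the pin is down.
- **Bystanders and stands:** all look unmoved in the last scene view, judged by eye and not measured again.

**What went less well**
- **Push force:** the last push peaked at about 100 N at the wrist on meeting the rail (limit 120 N). I backed off at once.
- **First seating of the pin:** I swung about 2° too far, so the pin rode on the plate. I swept it back until it dropped into the hole.

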